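Hook out the drawer from under the desk shelf

ROBOT

A 6-joint arm with a two-finger parallel gripper is mounted at the origin on the work surface. World frame = base frame: x ahead of the robot, y to its left, z up, the work surface at z = 0. Lengths are in m, angles in rad, forces in N, time in s.
With the tool pointing down it reaches from about 0.225 to 0.875 m from the base axis. Payload 3.4 kg.
Tool frame: the origin (TCP) lies on the centre line of the jaws, within the pads' length; the fingertips stand 19 mm ahead of it and the grasp point (between the pads) is the TCP; z points along the fingers, y is the direction in which the jaws open and shut (so a half turn about z gives the same grasp; the last joint's range is limited). The gripper opens to 85 mm and grips with 20 to 120 N. Pads are 22 mm wide; open, the fingers measure 114 mm over their backs; the gripper's body (76 mm by 85 mm) begins 54 mm behind the grasp point. The pads swing forward as they close: fully open they stand 13 mm farther back than shut.
Start: joints at [-1.365, 0.276, 1.505, -0, 1.361, -0.121], TCP at [0.185, -0.545, 0.215] pointing down, gripper open.
Joint ranges: [-2.89, 2.89], [-0.75, 2.08], [0.22, 2.7], [-1.18, 4.32], [0.11, 2.71], [-2.7, 2.7]. Speed limits (rad/s): [2.57, 2.57, 3.14, 3.14, 3.14, 3.14].

INTERFACE

Orientations are given as a unit quaternion [w, x, y, z].
In Python, from rig import monitor, eyes, manip, models gives the robot as it stands.
- The arm moves only by the tool send_rows, never from a script. Its argument "deltas" is a list of rows, each an object with "dp": the shift along the world's x, y, z each as a share of 0.12 m, from -1 to 1, a list of three; "rotation": the turn, a rotation vector about the world's x, y, z each as a share of 0.5 rad, from -1 to 1, a list of three. In form: [{"dp": [dx, dy, dz], "rotation": [rx, ry, rz]}, ...]. A call has 1 to 12 rows; each row is the pose to reach, as a shift and turn from the pose commanded when the call began; what a row does not reach only later rows make up. A row lasts 1/12 s, in which the tool goes at most 41.7 mm and 7.16 degrees, less where a joint would pass 70% of its speed; a pose out of reach is approached as far as the arm can. A call with a number of a shift or a turn outside -1 to 1 is refused whole. A call with a gripper value outside its range is refused whole. "fingers" is the closure, from -1 (fully open) to 1 (shut), set as the call begins (left out, the last holds). The fingers move at their own pace and stop on an object; "grip_force" is the grip in N (left out, the last holds). Time passes only in rows, so rows that repeat a pose let the fingers close. It gives the time, the measured TCP pose, the force and the opening at its end, in the units of the state.
- monitor.get_state(): the state, without advancing time (a new reading comes with each control period).
- eyes.get_image(name): name is "scene" or "top"; returns a dict with "color" (420x560x3 uint8, red, green, blue), "depth" (420x560 float32, m along the optical axis (not along the pixel's ray), 0 where there is no reading), "mtx" (3x3 intrinsics, pixels), "rvec" (rotation vector, rad) and "tvec" (3), from world to camera coordinates, as OpenCV has them. Camera axes: x right, y down, z forward; pixel columns grow to the right and rows downward; lengths in m; the calibration is good to about 2 mm. A picture is of the moment at which its call begins.
- manip.sign_off(): hands the job in, once; it reports no verdict.
Trained networks look in a picture, given as the dict that the camera call returned (one of the last four; its "shot" number tells which), for a name from the list of things; names that differ only in an ending like _2 or _b are one class to them, and where a whole thing is asked for, a point or a joint stands for the part that bears it (a point fixed in the world has none). Each returns a list of dicts, best first, with "score" (0 to 1); they miss things now and then, are a little off and sometimes report something else, mostly with a low value. They report only what shows in the picture. A call takes as long as a camera call. They do not tell look-alikes from the thing itself.
- models.find_in(name, picture): "box" ([left, top, right, bottom] in pixels, round what is visible of it).
The state is a dict: "clock": time; "qpos": joint angles; "qd": joint speeds; "effort": joint torques, N m; "position": TCP position; "ee_rot": TCP orientation; "contact_force": force on the tool from outside, world axes, zero at the start; "moment": the same for the moment, N m; "width": finger opening in m.
Only numpy, scipy, OpenCV 4.12 (cv2) and the standard library are available. Lean on these libraries where they do the work, as an engineer would, in place of code of your own. Each camera call takes 0.05 s, during which the arm holds its last target.

TASK

The plastic box drawer under the middle of the low desk shelf has been pushed back under the ledge, where no hand gets at it: take the hooked rod, feel for the drawer's wire loop under the ledge, catch it and draw the drawer out gently until you feel it come up firmly against its stop. Then unhook the rod, leaving the drawer out, and lay it back on the desk where you took it from. Touch the drawer and its loop only with the rod, do not strain them, and leave everything else where it is.

Things in the scene. Friction and masses are not known exactly. Their poses are not given: they have to be found in the camera images.
- riser: low shelf of grey melamine board fixed on the desk, 560 mm wide, 270 mm deep, 110 mm high. Origin: on the desk straight below the middle of its front edge (the ledge). x points in under the shelf, away from the robot; y along the front edge; z up. Three bays; the middle one holds the drawer, the others boxes and papers; six things stand on and before it
- bay (a point): middle of the underside of the shelf's front edge, 84 mm above the desk; axes as the shelf's. Below it is the middle bay, 200 mm wide between upright boards that begin 33 mm behind the front edge. In it a drawer unit is firmly wedged, square to the shelf; how deep it stands is not measured and must be felt: its drawer's face, when home, is 32 to 72 mm behind the front edge, its middle within 6 mm of the bay's
- drawer (a joint): travel of the unit's white plastic box drawer along the shelf's -x, in m: 0 = home, 0.085 = touching its front stop (hard: come up to it slowly; firmly against it is a pull of about 10 to 15 N). Starts at 0 to 0.015; weighs 0.8 kg, drags 4 N either way, stays where left. Its flat upright face is 172 mm wide, from 14 to 78 mm above the desk. Drawer and loop are damaged by a push or pull over 25 N
- loop_place (a point): a point of the fixed shelf that shows only the side and height of the drawer's steel wire loop, NOT its depth: 76 mm up (its hinge line), below the front edge. The hinge line is 9 mm before the drawer's face. Two arms 44 mm apart hang 24 mm down to a level bar; wire 5 mm thick. Swings out to a stop at 0.6 rad, stays where left; starts at 0 to 0.3. A tip slid up the face in light contact passes inside the bar
- hook_grip (a point): hooked rod: wooden handle 100 mm long, 20 wide, 26 high, with a level 6 mm steel rod from its front at mid-height, ending in an upright bend. This point is the handle's centre, 13 mm above the desk as it lies on the handle's underside, bend up. x points along the rod to the hook, z up. Rod and upright end are 6 mm thick; mass about 0.12 kg
- hook_tip (a point): top of the hook's upright bent end, rounded, 145 mm ahead of hook_grip and 24 mm above the rod's axis; axes as there
- stapler: steel stapler, 140 by 36 by 60 mm, on the desk; leave alone. Origin at the middle of its underside, x along its length
- coaster: round wooden coaster, 94 mm across, 7 mm thick, on the desk in front of the shelf; leave alone. Origin under its centre
- marker: blue marker pen lying on the desk in front of the shelf, 130 mm long, 17 mm thick, x along it; leave alone. Origin under its middle
- bowl: white ceramic bowl of paper clips, 110 mm across, 45 mm high, on top of the shelf; leave alone. Origin under its centre
- mug: white mug, 80 mm across, 92 mm high, on top of the shelf; leave alone. Origin under its centre
- notes: block of note paper, 76 by 76 by 30 mm, on top of the shelf; leave alone. Origin under its centre
Not all that is in view belongs to the job. There is more than one size of the part that bears hook_grip; the job needs the middle-sized.

How it is judged:
On the way, in this order (a step that is already met when the one before it is completed fails the run):
1. the hook's tip, raised to the loop's height behind the shelf's front edge, touches the drawer or its loop while the drawer is still in (value of joint drawer below 0.04 m and x of hook_tip in the frame of riser above 0 m and z of hook_tip in the frame of riser above 0.056 m and contact force between hook and drawer above 0.5 N), for 0.1 s.
2. the drawer is drawn out to its stop (0.083 or more) and held against it by the hook with 8 N or more for 0.2 s (value of joint drawer above 0.083 m and contact force between hook and drawer above 8 N), for 0.2 s.
At the end, for the whole second after the job is handed in: the drawer stands out within 10 mm of its stop and at rest, and the hooked rod lies released and still on the desk, bent end up, its handle's centre within 60 mm of where it lay at the start, touching nothing of the drawer (value of joint drawer above 0.075 m and distance of hook_grip from where it was at the start of the episode below 0.06 m and height (world z) of hook_grip below 0.018 m and angle between hook_grip's own z axis and vertical below 0.2 rad and linear speed of hook below 0.02 m/s and velocity of joint drawer below 0.01 m/s and contact force between hook and drawer below 0.1 N).
It fails at once if the hook pushes or pulls the drawer or its loop with more than 25 N (contact force between hook and drawer above 25 N).
It fails at once if the drawer or its loop is touched by the gripper or arm (contact force between any of the fingers, the arm and drawer above 0.5 N).
It fails at once if a bystander (bowl, mug, notes, stapler, coaster, marker) is moved by more than 25 mm (distance of any of bowl, mug, notes, stapler, coaster, marker from where it was at the start of the episode above 0.025 m).
It also fails if it takes over 72 s, if anything falls off the work surface, if the arm or the gripper's body presses on something with over 40 N, if the wrist force passes 120 N, or if a joint passes its speed limit or range.

## Working session

There is one attempt and no reset: what is moved stays moved. The work goes in short steps, Python scripts to look and compute and a tool call to move; the robot and the scene stay as the last step left them, time stands still between calls to the robot, and variables do not carry over. Pictures are saved under pics/ and viewed, and the job is handed in when it is done.

Besides the shell and the picture viewer there is one more tool, called after "Call:" by a JSON object that holds its "name" and its "arguments", one argument or row to a line. send_rows: Moves the arm, as the interface text tells. Its arguments: {"type":"object","properties":{"deltas":{"type":"array","items":{"type":"object","properties":{"dp":{"type":"array","items":{"type":"number"}},"rotation":{"type":"array","items":{"type":"number"}}}}},"fingers":{"type":"number"},"grip_force":{"type":"number"}},"required":["deltas"]}

```bash
ls; mkdir -p pics; cat > h.py <<'E'
import numpy as np, cv2
from rig import monitor, eyes, manip, models
def cam(p):
    R,_=cv2.Rodrigues(np.array(p["rvec"],float)); return R,np.array(p["tvec"],float).ravel(),np.array(p["mtx"],float)
def world(p):
    R,t,K=cam(p); d=p["depth"]; h,w=d.shape
    u,v=np.meshgrid(np.arange(w),np.arange(h))
    P=np.stack([(u-K[0,2])/K[0,0]*d,(v-K[1,2])/K[1,1]*d,d],-1)
    return (P-t)@R
def proj(p,X):
    return cv2.projectPoints(np.atleast_2d(np.array(X,float)),np.array(p["rvec"],float),np.array(p["tvec"],float),np.array(p["mtx"],float),None)[0][:,0]
def save(p,name,crop=None,scale=1):
    im=p["color"][:,:,::-1]
    if crop: im=im[crop[1]:crop[3],crop[0]:crop[2]]
    cv2.imwrite("pics/"+name,cv2.resize(im,None,fx=scale,fy=scale,interpolation=cv2.INTER_CUBIC))
E
python3 - <<'E'
from h import *
import pickle
for n in("scene","top"):
    p=eyes.get_image(n); save(p,n+"0.png",scale=1.4); pickle.dump(p,open(n+"0.pkl","wb"))
    for o in("riser","hook_grip","stapler","coaster","marker","bowl","mug","notes","drawer"):
        r=models.find_in(o,p); print(n,o,[(np.round(a["box"]).tolist(),round(a["score"],2)) for a in r[:4]])
print(monitor.get_state())
E
```

```text
pics
scene riser [([116.0, 224.0, 376.0, 356.0], 0.84)]
scene hook_grip [([319.0, 217.0, 355.0, 223.0], 0.62), ([404.0, 184.0, 432.0, 231.0], 0.55), ([312.0, 180.0, 335.0, 205.0], 0.42)]
scene stapler [([129.0, 202.0, 175.0, 225.0], 0.65), ([115.0, 224.0, 376.0, 359.0], 0.43)]
scene coaster []
scene marker [([286.0, 204.0, 321.0, 252.0], 0.44)]
scene bowl [([147.0, 229.0, 191.0, 265.0], 0.75)]
scene mug [([286.0, 205.0, 322.0, 253.0], 0.89)]
scene notes [([218.0, 233.0, 259.0, 266.0], 0.7)]
scene drawer []
top riser [([216.0, 52.0, 424.0, 172.0], 0.77)]
top hook_grip [([230.0, 285.0, 236.0, 308.0], 0.73), ([104.0, 211.0, 160.0, 287.0], 0.73), ([232.0, 231.0, 272.0, 251.0], 0.66)]
top stapler [([396.0, 232.0, 445.0, 246.0], 0.9)]
top coaster [([369.0, 162.0, 404.0, 192.0], 0.63), ([250.0, 124.0, 284.0, 167.0], 0.58)]
top marker [([240.0, 177.0, 283.0, 188.0], 0.63), ([252.0, 123.0, 280.0, 164.0], 0.46)]
top bowl [([373.0, 102.0, 414.0, 137.0], 0.65)]
top mug [([251.0, 122.0, 286.0, 162.0], 0.93)]
top notes [([309.0, 112.0, 345.0, 145.0], 0.95), ([240.0, 177.0, 285.0, 188.0], 0.53)]
top drawer [([308.0, 112.0, 345.0, 143.0], 0.57)]
{'clock': 1.0, 'qpos': array([-1.36499051e+00,  2.75876045e-01,  1.50491630e+00,  5.54798695e-06,
        1.36069035e+00, -1.21009333e-01]), 'qd': array([-0.00074417, -0.00089121, -0.00050598, -0.00031131,  0.00016482,
       -0.00022449]), 'effort': array([ 9.84527433e-04, -4.16656959e+01, -2.46105176e+01, -1.44704622e-04,
        6.14913770e-04,  2.74877166e-06]), 'position': array([ 0.18458884, -0.54459526,  0.21453518]), 'ee_rot': array([5.48150884e-05, 9.86678757e-01, 1.62680753e-01, 5.04091904e-06]), 'contact_force': array([ 0.2130172 ,  0.17566949, -0.46786703]), 'moment': array([-0.01219603,  0.00163311,  0.01329828]), 'width': 0.08512853939391556}
```

View pics/scene0.png

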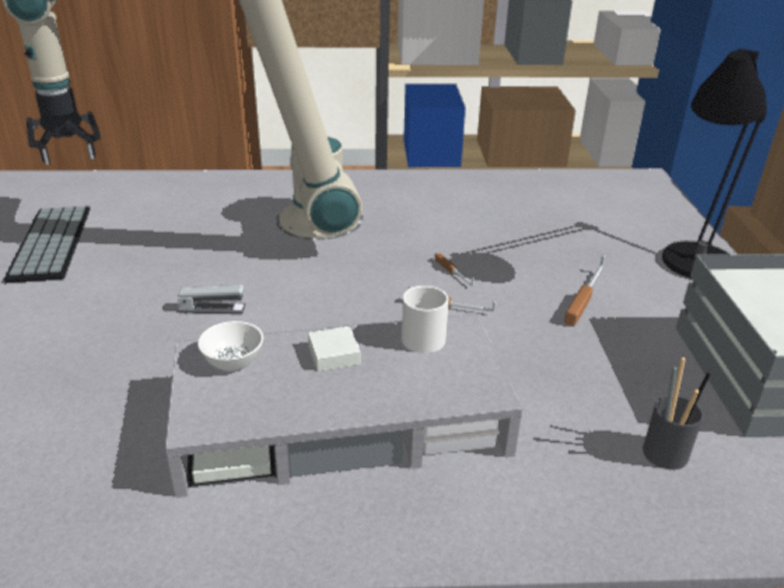

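View pics/top0.png

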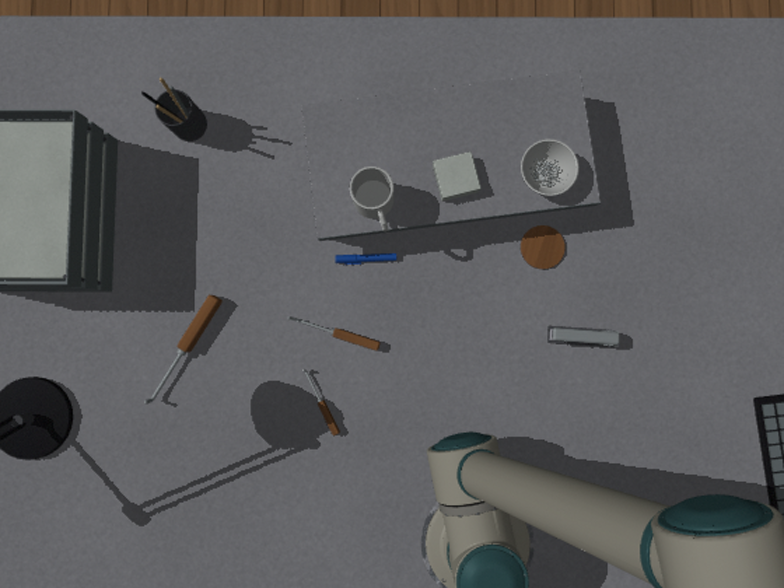

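The top view shows three hooked rods (in the 784-wide picture): a large one at (185,350), a middle one at (340,335) and a small one at (322,400). The shelf front faces the robot, with its corners at about (320,239) and (600,203). Next I'll measure all of them.

```bash
python3 - <<'E'
from h import *
import pickle
p=pickle.load(open("top0.pkl","rb")); W=world(p)
R,t,K=cam(p); print("campos",-R.T@t, K[0,0])
save(p,"top_z.png",crop=(195,200,295,320),scale=5)
c=p["color"].astype(int)
# brown handles
hsv=cv2.cvtColor(p["color"],cv2.COLOR_RGB2HSV)
m=((hsv[...,0]<18)&(hsv[...,1]>120)&(hsv[...,2]>50)).astype(np.uint8)
m[:30]=0
n,l,s,ce=cv2.connectedComponentsWithStats(m)
for i in range(1,n):
    if s[i,4]<20: continue
    P=W[l==i]; z=np.median(P[:,2]); 
    c0,(w,h),a=cv2.minAreaRect(P[:,:2].astype(np.float32))
    print(ce[i].round(),s[i,4],"ctr",np.round(c0,4),"size",round(w,4),round(h,4),round(a,1),"z",z.round(4),P[:,2].max().round(4))
# shelf top
m=((W[...,2]>0.10)&(W[...,2]<0.118)).astype(np.uint8)
m=cv2.morphologyEx(m,cv2.MORPH_OPEN,np.ones((3,3),np.uint8))
n,l,s,ce=cv2.connectedComponentsWithStats(m)
i=1+np.argmax(s[1:,4]); P=W[l==i]; print("shelf",ce[i],s[i],cv2.minAreaRect(P[:,:2].astype(np.float32)),np.median(P[:,2]))
ct=cv2.convexHull(P[:,:2].astype(np.float32)); ap=cv2.approxPolyDP(ct,0.02,True); print(ap[:,0])
for uv in [(202,229),(207,237),(240,240),(220,265)]: pass
E
```

```text
campos [0.41884269 0.16368397 1.31985884] 445.23616471022973
[387. 176.] 729 ctr [ 0.5142 -0.0191] size 0.0907 0.4023 40.3 z 0.0075 1.3199
[141. 230.] 351 ctr [0.4607 0.3945] size 0.1105 0.456 3.4 z 0.0339 1.3199
[254. 242.] 209 ctr [0.4153 0.2336] size 0.1371 0.0284 81.2 z 0.0264 1.3199
[235. 299.] 98 ctr [0.256  0.3104] size 0.0731 0.0131 27.6 z 0.02 0.0259
shelf [318.07238985 107.22552695] [  216    51   213   120 16273] ((0.7851288318634033, 0.06653212010860443), (0.2727474272251129, 0.560876727104187), 7.637324333190918) 0.11069702138299174
[[ 0.948217   -0.19404891]
 [ 0.8814913   0.35876513]
 [ 0.61465067  0.32417196]
 [ 0.68694985 -0.22495064]]
```

View pics/top_z.png

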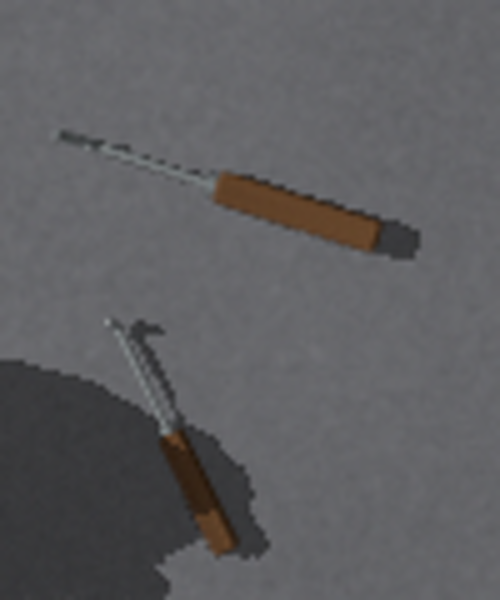

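```bash
python3 - <<'E'
from h import *
import pickle
p=pickle.load(open("top0.pkl","rb")); W=world(p); R,t,K=cam(p); C=-R.T@t
def ray(uv,z):
    uv=np.atleast_2d(np.array(uv,float)); d=np.c_[(uv[:,0]-K[0,2])/K[0,0],(uv[:,1]-K[1,2])/K[1,1],np.ones(len(uv))]@R
    return C+d*((z-C[2])/d[:,2])[:,None]
hsv=cv2.cvtColor(p["color"],cv2.COLOR_RGB2HSV)
m=((hsv[...,0]<18)&(hsv[...,1]>120)&(hsv[...,2]>40)).astype(np.uint8)
def rect(m,z):
    v,u=np.nonzero(m); P=ray(np.c_[u,v],z); c,s,a=cv2.minAreaRect(P[:,:2].astype(np.float32)); 
    cc=P[:,:2].mean(0); ev,E=np.linalg.eigh(np.cov((P[:,:2]-cc).T)); return np.round(c,4),np.round(s,4),cc.round(4),np.degrees(np.arctan2(*E[::-1,1])).round(2)
n,l,s,ce=cv2.connectedComponentsWithStats(m)
for q in [(254,242),(235,299),(141,230),(387,176)]:
    i=np.argmin(np.hypot(*(ce-q).T)); print(q,rect(l==i,0.026),np.median(W[l==i][:,2]))
# rod pixels of the middle hook: tall points
crop=W[222:260,200:240]; 
zz=crop[...,2]; v,u=np.nonzero((zz>0.008)&(zz<0.06)); 
for a,b in zip(v,u):
    if (b+200)<232: print(b+200,a+222,crop[a,b].round(4))
# marker
mb=((hsv[...,0]>100)&(hsv[...,0]<130)&(hsv[...,1]>140)).astype(np.uint8); mb[200:]=0
print("marker",rect(mb,0.015))
E
```

```text
(254, 242) (array([0.4185, 0.2535]), array([0.0964, 0.0181]), array([0.4184, 0.2533]), np.float64(72.57)) 0.026358566348654314
(235, 299) (array([0.2571, 0.309 ]), array([0.0729, 0.0141]), array([0.2565, 0.3087]), np.float64(-152.81)) 0.019870920891002095
(141, 230) (array([0.4492, 0.58  ]), array([0.0299, 0.1279]), array([0.4493, 0.5799]), np.float64(148.72)) 0.033037457566865214
(387, 176) (array([ 0.6131, -0.1333]), array([0.0877, 0.0886]), array([ 0.6124, -0.134 ]), np.float64(65.07)) 0.007456761520977576
206 226 [0.4634 0.3921 0.0379]
207 226 [0.4636 0.3903 0.0312]
208 226 [0.4642 0.3902 0.0153]
205 227 [0.4604 0.3948 0.0384]
206 227 [0.4605 0.3921 0.0376]
207 227 [0.4608 0.3906 0.0294]
208 227 [0.4612 0.3901 0.0158]
209 227 [0.4612 0.387  0.0167]
210 227 [0.4612 0.3841 0.0163]
211 227 [0.4613 0.3814 0.0152]
208 228 [0.4583 0.3898 0.0172]
209 228 [0.4583 0.3869 0.0166]
210 228 [0.4583 0.3839 0.0174]
211 228 [0.4583 0.3808 0.0181]
212 228 [0.4583 0.3782 0.0163]
213 228 [0.4582 0.3746 0.0206]
214 228 [0.4585 0.3727 0.014 ]
211 229 [0.4554 0.3812 0.0156]
212 229 [0.4555 0.3787 0.01
[... 769 characters left out ...]
  0.0157]
226 232 [0.4468 0.3368 0.0175]
223 233 [0.4439 0.3456 0.0173]
224 233 [0.444  0.3435 0.0113]
225 233 [0.4438 0.3391 0.0221]
226 233 [0.4439 0.3367 0.0181]
227 233 [0.4439 0.3335 0.0199]
228 233 [0.444  0.3314 0.014 ]
229 233 [0.4439 0.3278 0.019 ]
227 234 [0.441  0.3339 0.0171]
228 234 [0.441  0.3307 0.0189]
229 234 [0.4411 0.3283 0.0148]
230 234 [0.4411 0.3251 0.0166]
231 234 [0.441  0.3217 0.0211]
230 235 [0.4382 0.3254 0.0139]
231 235 [0.4382 0.3224 0.0144]
212 240 [0.4233 0.3788 0.0089]
230 245 [0.409  0.3255 0.0098]
206 248 [0.3998 0.3962 0.0081]
224 249 [0.3971 0.3431 0.0086]
marker (array([0.7322, 0.4611]), array([0.6413, 0.082 ]), array([0.5898, 0.2414]), np.float64(72.42))
```

The middle hook's handle measures about 97×18 mm at z 26 mm. Its centre is (0.4185, 0.2535), yaw 72.7°, with the tip about 145 mm ahead at (0.4615, 0.393). The shelf origin is about (0.651, 0.049), yaw 7.6°. Next I'll move over to the hook.

Call:
{"name": "send_rows", "arguments": {
  "deltas": [
    {"dp":[0.09,0.32,0],"rotation":[0,0,0.09]},
    {"dp":[0.19,0.64,0],"rotation":[0,0,0.18]},
    {"dp":[0.28,0.95,0],"rotation":[0,0,0.27]}
  ],
  "fingers": -1,
  "grip_force": 100
}}

```text
clock: 1.25
position: [0.2183, -0.4293, 0.214]
ee_rot: [-0.0, 0.973, 0.229, 0.0]
contact_force: [1.2, 0.4, 0.0]
width: 0.0853
```

Call:
{"name": "send_rows", "arguments": {
  "deltas": [
    {"dp":[0.09,0.32,0],"rotation":[0,0,0.09]},
    {"dp":[0.19,0.64,0],"rotation":[0,0,0.18]},
    {"dp":[0.28,0.95,0],"rotation":[0,0,0.27]}
  ]
}}

```text
clock: 1.5
position: [0.252, -0.3147, 0.2145]
ee_rot: [0.0, 0.956, 0.295, 0.0]
contact_force: [1.5, -0.7, -0.1]
width: 0.0853
```

Call:
{"name": "send_rows", "arguments": {
  "deltas": [
    {"dp":[0.09,0.32,0],"rotation":[0,0,0.09]},
    {"dp":[0.19,0.64,0],"rotation":[0,0,0.18]},
    {"dp":[0.28,0.95,0],"rotation":[0,0,0.27]}
  ]
}}

```text
clock: 1.75
position: [0.2855, -0.2007, 0.2148]
ee_rot: [0.0, 0.934, 0.358, 0.0]
contact_force: [0.6, -0.9, 0.1]
width: 0.0853
```

Call:
{"name": "send_rows", "arguments": {
  "deltas": [
    {"dp":[0.09,0.32,0],"rotation":[0,0,0.09]},
    {"dp":[0.19,0.64,0],"rotation":[0,0,0.18]},
    {"dp":[0.28,0.95,0],"rotation":[0,0,0.27]}
  ]
}}

```text
clock: 2.0
position: [0.3191, -0.0867, 0.2149]
ee_rot: [0.001, 0.907, 0.421, 0.001]
contact_force: [1.9, -0.3, -0.4]
width: 0.0853
```

Call:
{"name": "send_rows", "arguments": {
  "deltas": [
    {"dp":[0.09,0.32,0],"rotation":[0,0,0.09]},
    {"dp":[0.19,0.64,0],"rotation":[0,0,0.18]},
    {"dp":[0.28,0.95,0],"rotation":[0,0,0.27]}
  ]
}}

```text
clock: 2.25
position: [0.3528, 0.0275, 0.215]
ee_rot: [0.001, 0.877, 0.481, 0.001]
contact_force: [0.6, -1.1, -0.3]
width: 0.0855
```

Call:
{"name": "send_rows", "arguments": {
  "deltas": [
    {"dp":[0.09,0.32,0],"rotation":[0,0,0.09]},
    {"dp":[0.19,0.64,0],"rotation":[0,0,0.18]},
    {"dp":[0.28,0.95,0],"rotation":[0,0,0.27]}
  ]
}}

```text
clock: 2.5
position: [0.3864, 0.1417, 0.2149]
ee_rot: [0.0, 0.842, 0.54, 0.001]
contact_force: [0.8, -0.2, 0.7]
width: 0.0856
```

Call:
{"name": "send_rows", "arguments": {
  "deltas": [
    {"dp":[0.09,0.32,0],"rotation":[0,0,0.09]},
    {"dp":[0.19,0.64,0],"rotation":[0,0,0.18]},
    {"dp":[0.27,0.95,0],"rotation":[0,0,0.27]},
    {"dp":[0.27,0.95,0],"rotation":[0,0,0.27]},
    {"dp":[0.27,0.95,0],"rotation":[0,0,0.27]}
  ]
}}

```text
clock: 2.92
position: [0.4186, 0.255, 0.2141]
ee_rot: [0.0, 0.804, 0.595, -0.0]
contact_force: [-0.3, 0.6, -0.3]
width: 0.0857
```

Call:
{"name": "send_rows", "arguments": {
  "deltas": [
    {"dp":[0,-0.01,-0.3],"rotation":[0,0,-0.01]},
    {"dp":[0,-0.01,-0.6],"rotation":[0,0,-0.01]},
    {"dp":[0,-0.01,-0.9],"rotation":[0,0,-0.01]}
  ]
}}

```text
clock: 3.17
position: [0.4186, 0.251, 0.1062]
ee_rot: [0.001, 0.806, 0.591, 0.001]
contact_force: [0.8, 0.7, -0.7]
width: 0.0855
```

Call:
{"name": "send_rows", "arguments": {
  "deltas": [
    {"dp":[0,0,-0.25],"rotation":[0,0,0]},
    {"dp":[0,0,-0.5],"rotation":[0,0,0]},
    {"dp":[0,0,-0.68],"rotation":[0,0,0]},
    {"dp":[0,0,-0.68],"rotation":[0,0,0]}
  ]
}}

```text
clock: 3.5
position: [0.4148, 0.2491, 0.0215]
ee_rot: [-0.001, 0.807, 0.591, -0.005]
contact_force: [-0.8, 0.3, 0.1]
width: 0.0857
```

```bash
python3 - <<'E'
from h import *
p=eyes.get_image("scene"); save(p,"s1.png",crop=(260,120,400,240),scale=5)
p=eyes.get_image("top"); save(p,"t1.png",crop=(180,180,330,300),scale=5)
print(monitor.get_state()["position"])
E
```

```text
[0.41825203 0.25097624 0.0250768 ]
```

View pics/s1.png

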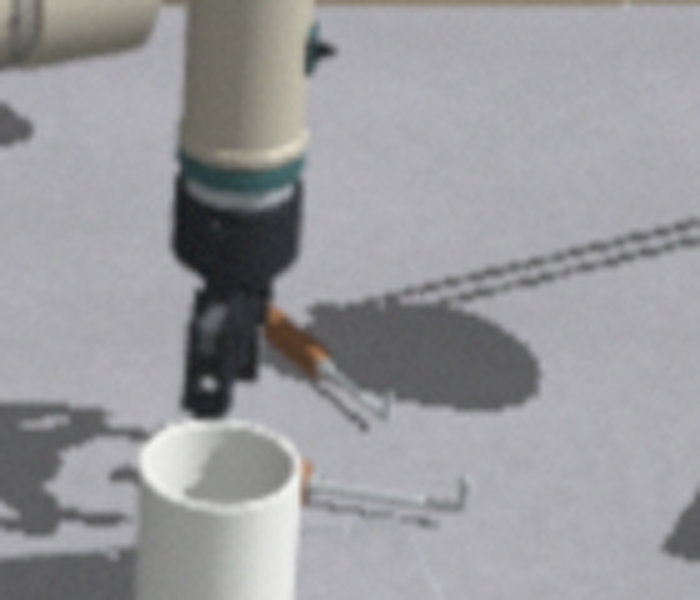

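View pics/t1.png

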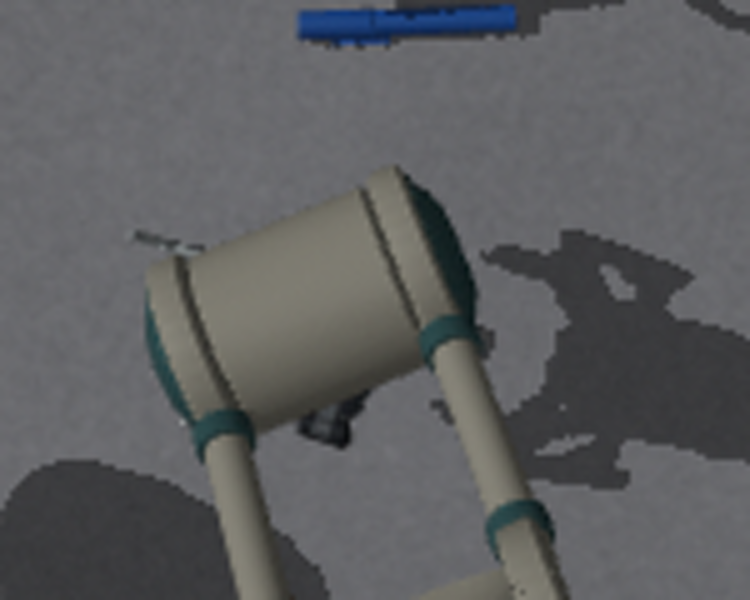

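The scene view shows the gripper straddling the handle and the hook bent up, with its tip at about (462,485) in the crop. The large hook's and marker's positions are unchanged. Next: lower 2 mm and close.

Call:
{"name": "send_rows", "arguments": {
  "deltas": [
    {"dp":[0,0.01,-0.01],"rotation":[0,0,0]},
    {"dp":[0,0.01,-0.01],"rotation":[0,0,0]},
    {"dp":[0,0.01,-0.01],"rotation":[0,0,0]},
    {"dp":[0,0.01,-0.01],"rotation":[0,0,0]},
    {"dp":[0,0.01,-0.01],"rotation":[0,0,0]},
    {"dp":[0,0.01,-0.01],"rotation":[0,0,0]}
  ],
  "fingers": 1,
  "grip_force": 100
}}

```text
clock: 4.1
position: [0.4188, 0.2536, 0.0242]
ee_rot: [0.0, 0.806, 0.592, 0.0]
contact_force: [0.2, 0.1, 0.0]
width: 0.0122
```

Call:
{"name": "send_rows", "arguments": {
  "deltas": [
    {"dp":[0,0,0],"rotation":[0,0,0]},
    {"dp":[0,0,0],"rotation":[0,0,0]},
    {"dp":[0,0,0],"rotation":[0,0,0]},
    {"dp":[0,0,0],"rotation":[0,0,0]}
  ]
}}

```text
clock: 4.43
position: [0.4186, 0.2534, 0.0237]
ee_rot: [0.0, 0.806, 0.592, -0.0]
contact_force: [0.7, -0.1, -0.5]
width: 0.0002
```

The fingers closed to zero, so the handle was missed. I'll look.

```bash
python3 - <<'E'
from h import *
p=eyes.get_image("scene"); save(p,"s2.png",crop=(260,120,400,240),scale=5)
print(models.find_in("hook_grip",p))
p=eyes.get_image("top"); save(p,"t2.png",crop=(180,180,330,300),scale=5)
print(models.find_in("hook_grip",p))
print(monitor.get_state())
E
```

```text
[{'box': [399.5, 183.4, 432.1, 233.1], 'score': 0.65}, {'box': [313.7, 176.3, 334.4, 202.1], 'score': 0.52}, {'box': [317.7, 216.2, 354.8, 222.0], 'score': 0.44}]
[{'box': [104.0, 210.4, 159.4, 289.7], 'score': 0.79}]
{'clock': 4.6333, 'qpos': array([ 4.02111554e-01,  3.40527637e-01,  1.95860364e+00, -6.82766063e-05,
        8.42559893e-01,  7.06161206e-01]), 'qd': array([-0.00032673,  0.00046761,  0.00014971, -0.00147706, -0.00011891,
       -0.00111504]), 'effort': array([ 3.61161758e-03, -3.78038907e+01, -1.68896735e+01, -3.95909401e-04,
        1.34589038e-03, -1.36699015e-05]), 'position': array([0.418544  , 0.25339452, 0.02367026]), 'ee_rot': array([ 1.35089730e-05,  8.06022081e-01,  5.91885464e-01, -5.37885077e-05]), 'contact_force': array([-0.3131167 , -0.10065033, -1.40729763]), 'moment': array([-0.04045541, -0.05051949, -0.02875518]), 'width': -2.235849763718802e-05}
```

View pics/s2.png

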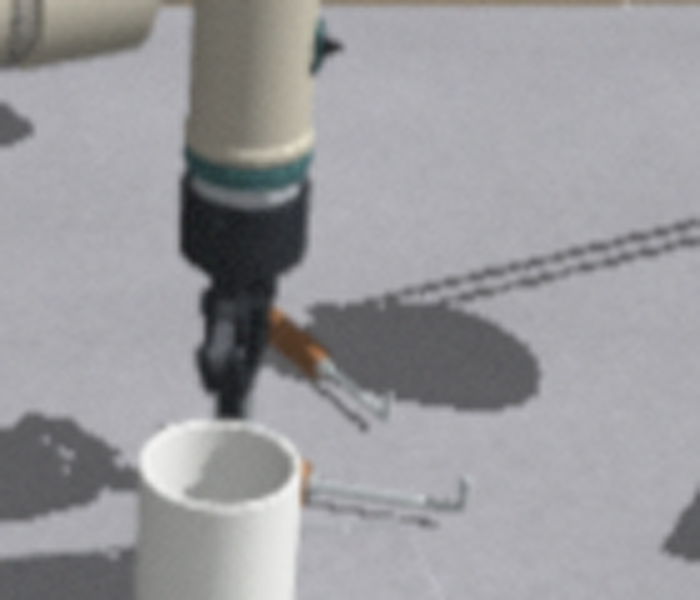

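View pics/t2.png

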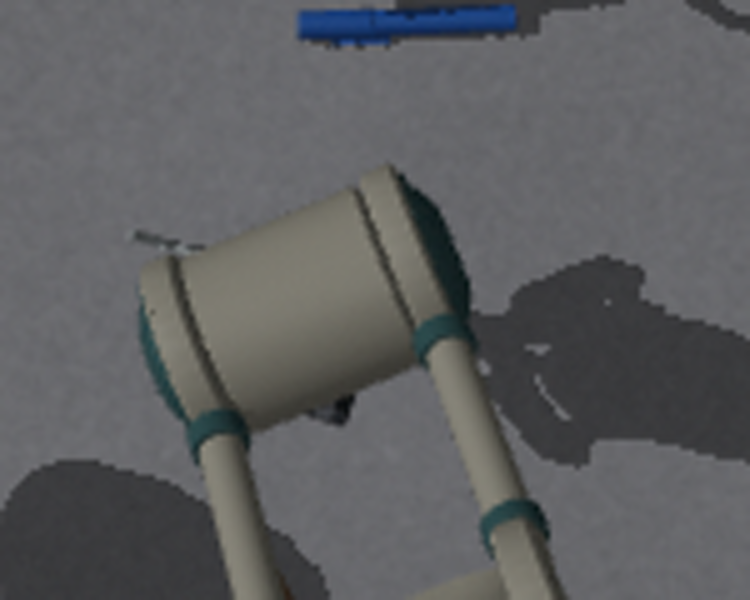

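```bash
python3 - <<'E'
from h import *
import pickle
s=monitor.get_state(); P=s["position"]
for n in("scene","top"):
    p=pickle.load(open(n+"0.pkl","rb"))
    print(n,"tcp",proj(p,P),"base",proj(p,[0,0,0]),"starttcp",proj(p,[0.1846,-0.5446,0.2145]),"startbody",proj(p,[0.1846,-0.5446,0.27]))
    W=world(p)
p=pickle.load(open("scene0.pkl","rb"));W=world(p)
# gripper at start in scene view: fingers px
save(p,"s0g.png",crop=(0,60,110,130),scale=6)
v,u=np.mgrid[80:125,10:80]
sub=W[80:125,10:80]
m=(sub[...,2]>0.15)&(sub[...,2]<0.5)&(np.abs(sub[...,0])<1)
print(m.sum())
for zr in((0.18,0.2),(0.2,0.22),(0.22,0.24),(0.24,0.27),(0.27,0.3),(.3,.35)):
    q=sub[m&(sub[...,2]>zr[0])&(sub[...,2]<zr[1])]; print(zr,len(q),q.mean(0) if len(q) else'',q.min(0) if len(q) else '',q.max(0) if len(q) else '')
# hook in scene view: brown near 225..
hsv=cv2.cvtColor(p["color"],cv2.COLOR_RGB2HSV)
sub=W[205:235,310:360]; mm=(hsv[205:235,310:360,0]<18)&(hsv[205:235,310:360,1]>110)
print("scene handle pts",sub[mm].round(3)[:8])
E
```

```text
scene tcp [[306.66928733 211.27244358]] base [[228.80763154 155.75712971]] starttcp [[ 52.85529711 123.45791487]] startbody [[ 48.93813579 106.97705775]]
top tcp [[254.26925494 241.86810587]] base [[341.1055734  387.79562876]] starttcp [[576.36021027 340.35099424]] startbody [[592.07541798 345.66171842]]
964
(0.18, 0.2) 0   
(0.2, 0.22) 0   
(0.22, 0.24) 0   
(0.24, 0.27) 62 [ 0.19321225 -0.54956101  0.2591094 ] [ 0.16934882 -0.59794645  0.24387783] [ 0.21572841 -0.49089246  0.26964182]
(0.27, 0.3) 146 [ 0.19315259 -0.54568801  0.28909684] [ 0.14904757 -0.61036121  0.27067142] [ 0.22572536 -0.47293211  0.29978564]
(0.3, 0.35) 650 [ 0.19460566 -0.5437436   0.327977  ] [ 0.1520801  -0.61296688  0.3000961 ] [ 0.22565885 -0.47383288  0.34982475]
scene handle pts []
```

View pics/s0g.png

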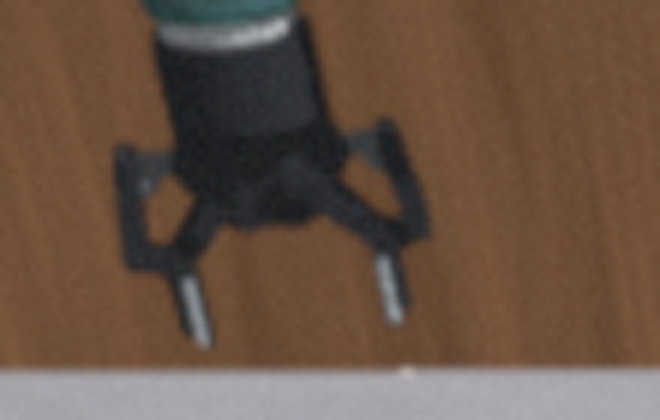

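```bash
python3 - <<'E'
from h import *
import pickle
p=eyes.get_image("scene"); pickle.dump(p,open("scene2.pkl","wb")); W=world(p)
s=monitor.get_state(); P=s["position"]
for dz in(-.019,0,.035,.054,.09): print(dz,proj(p,P+[0,0,dz]).round(1))
print("desk z at px",[W[v,u].round(3) for u,v in((400,210),(200,195),(60,300),(450,260))])
print("shelf top",[W[v,u].round(4) for u,v in((200,285),(260,285),(330,270))])
for v in range(140,215,3): print(v,W[v,306].round(3),p["color"][v,306])
E
```

```text
-0.019 [[306.4 216.4]]
0 [[306.7 211.3]]
0.035 [[307.2 201.7]]
0.054 [[307.5 196.3]]
0.09 [[308.1 186.1]]
desk z at px [array([ 0.378,  0.557, -0.002]), array([ 0.283, -0.085,  0.003]), array([ 0.771, -0.394, -0.001]), array([0.64 , 0.633, 0.003])]
shelf top [array([ 0.8508, -0.0332,  0.1114]), array([0.8535, 0.1031, 0.1108]), array([0.8067, 0.2695, 0.1128])]
140 [0.449 0.237 0.279] [114 112 101]
143 [0.45  0.237 0.271] [113 109 100]
146 [0.445 0.238 0.259] [113 110 100]
149 [0.448 0.238 0.251] [126 122 112]
152 [0.451 0.238 0.243] [102 102  94]
155 [0.453 0.239 0.235] [49 75 76]
158 [0.444 0.24  0.221] [88 94 98]
161 [0.439 0.241 0.209] [64 67 69]
164 [0.45  0.24  0.205] [31 35 36]
167 [0.453 0.24  0.197] [35 36 38]
170 [0.452 0.241 0.187] [35 34 36]
173 [0.453 0.241 0.177] [37 40 42]
176 [0.454 0.241 0.168] [29 29 35]
179 [0.455 0.242 0.159] [39 40 42]
182 [0.451 0.243 0.147] [57 58 62]
185 [0.465 0.242 0.145] [73 76 80]
188 [0.455 0.243 0.129] [72 73 77]
191 [0.472 0.242 0.129] [50 52 55]
194 [0.474 0.242 0.12 ] [34 36 39]
197 [0.448 0.245 0.094] [32 33 34]
200 [0.436 0.247 0.076] [29 33 32]
203 [0.428 0.249 0.06 ] [77 79 81]
206 [0.654 0.222 0.195] [155 158 154]
209 [0.655 0.223 0.187] [143 144 142]
212 [0.659 0.223 0.18 ] [145 145 144]
```

Both cameras agree on the desk (z 0) and the shelf top (z 0.111). In the first scene picture, though, the fingertips sit near z 0.24, about 33 mm above what the reported TCP implies. That would explain the miss. I'll raise the gripper clear of the mug's occlusion and measure this properly.

Call:
{"name": "send_rows", "arguments": {
  "deltas": [
    {"dp":[0,0,0.3],"rotation":[0,0,0]},
    {"dp":[0,0,0.6],"rotation":[0,0,0]},
    {"dp":[0,0,1],"rotation":[0,0,0]},
    {"dp":[0,0,1],"rotation":[0,0,0]},
    {"dp":[0,0,1],"rotation":[0,0,0]}
  ]
}}

```text
clock: 5.1
position: [0.4209, 0.2544, 0.147]
ee_rot: [0.001, 0.806, 0.592, 0.004]
contact_force: [-0.7, -0.8, -0.9]
width: 0.0004
```

```bash
python3 - <<'E'
from h import *
import pickle
p=eyes.get_image("scene"); pickle.dump(p,open("scene3.pkl","wb")); W=world(p)
s=monitor.get_state(); P=s["position"]; print(P)
im=p["color"][:,:,::-1].copy()
for dz in(-.019,0,.054):
    q=proj(p,P+[0,0,dz])[0]; print(dz,q.round(1)); cv2.circle(im,tuple(q.round().astype(int)),1,(0,0,255),-1)
cv2.imwrite("pics/s3.png",cv2.resize(im[90:230,240:380],None,fx=4,fy=4,interpolation=cv2.INTER_NEAREST))
for v in range(120,205,3): print(v,W[v,306].round(3),p["color"][v,306])
E
```

```text
[0.41914658 0.25365481 0.14466462]
-0.019 [308.4 182.7]
0 [308.7 177.1]
0.054 [309.6 160.8]
120 [0.448 0.234 0.338] [65 66 69]
123 [0.449 0.235 0.33 ] [41 43 47]
126 [0.455 0.234 0.324] [32 32 36]
129 [0.452 0.235 0.313] [28 28 31]
132 [0.451 0.235 0.304] [30 32 33]
135 [0.451 0.236 0.295] [36 36 39]
138 [0.453 0.236 0.287] [31 34 36]
141 [0.451 0.237 0.277] [54 57 61]
144 [0.456 0.237 0.27 ] [61 61 64]
147 [0.461 0.236 0.264] [92 95 99]
150 [0.471 0.236 0.26 ] [ 93  96 101]
153 [0.48  0.235 0.255] [76 78 81]
156 [0.471 0.237 0.241] [46 49 51]
159 [0.45  0.239 0.221] [32 34 37]
162 [0.437 0.241 0.204] [48 48 50]
165 [0.429 0.243 0.19 ] [46 47 51]
168 [0.433 0.243 0.183] [43 44 47]
171 [0.416 0.245 0.164] [79 82 85]
174 [0.146 0.277 0.001] [174 174 177]
177 [0.168 0.275 0.002] [173 174 178]
180 [0.188 0.273 0.001] [172 172 177]
183 [0.213 0.271 0.004] [170 169 175]
186 [0.227 0.27  0.   ] [106 106 111]
189 [ 0.236  0.269 -0.006] [171 173 178]
192 [0.272 0.265 0.004] [171 171 176]
195 [0.289 0.264 0.002] [172 171 177]
198 [0.308 0.262 0.002] [173 172 177]
201 [0.323 0.261 0.001] [177 175 181]
204 [0.659 0.222 0.204] [204 204 204]
```

View pics/s3.png

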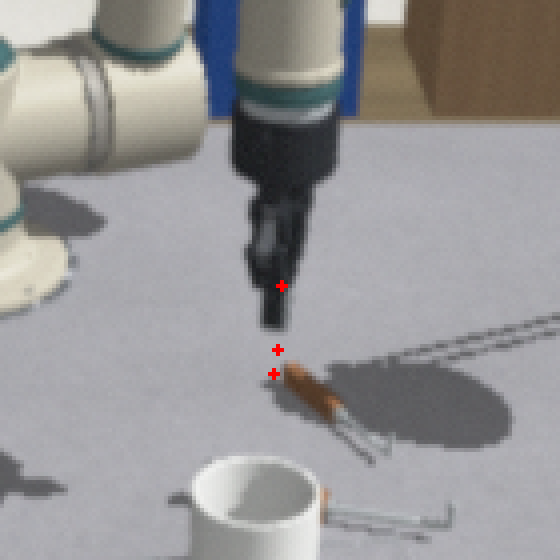

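The closed tips show at row 172, which is z ≈ 0.163, with the reported TCP at z 0.145. So the true gripper is about 37 mm higher than reported, while x and y agree. I'll allow for that: grasp at reported z ≈ −0.009, going down gently and watching the force.

Call:
{"name": "send_rows", "arguments": {
  "deltas": [
    {"dp":[0,0,-0.2],"rotation":[0,0,0]},
    {"dp":[0,0,-0.4],"rotation":[0,0,0]},
    {"dp":[0,0,-0.6],"rotation":[0,0,0]},
    {"dp":[0,0,-0.8],"rotation":[0,0,0]},
    {"dp":[0,0,-1],"rotation":[0,0,0]},
    {"dp":[0,0,-1],"rotation":[0,0,0]}
  ],
  "fingers": -1
}}

```text
clock: 5.65
position: [0.4131, 0.251, 0.018]
ee_rot: [-0.002, 0.806, 0.592, -0.007]
contact_force: [-0.8, -0.0, 0.0]
width: 0.0724
```

Call:
{"name": "send_rows", "arguments": {
  "deltas": [
    {"dp":[0,0,-0.08],"rotation":[0,0,0]},
    {"dp":[0,0,-0.16],"rotation":[0,0,0]},
    {"dp":[0,0,-0.18],"rotation":[0,0,0]},
    {"dp":[0,0,-0.18],"rotation":[0,0,0]},
    {"dp":[0,0,-0.18],"rotation":[0,0,0]}
  ]
}}

```text
clock: 6.07
position: [0.419, 0.2536, 0.0026]
ee_rot: [0.0, 0.806, 0.592, 0.001]
contact_force: [0.6, -0.5, 0.3]
width: 0.0856
```

Call:
{"name": "send_rows", "arguments": {
  "deltas": [
    {"dp":[0,0,-0.04],"rotation":[0,0,0]},
    {"dp":[0,0,-0.08],"rotation":[0,0,0]},
    {"dp":[0,0,-0.1],"rotation":[0,0,0]},
    {"dp":[0,0,-0.1],"rotation":[0,0,0]}
  ]
}}

```text
clock: 6.4
position: [0.4181, 0.2532, -0.0103]
ee_rot: [-0.0, 0.806, 0.592, -0.0]
contact_force: [-0.1, -0.7, -0.2]
width: 0.0855
```

Call:
{"name": "send_rows", "arguments": {
  "deltas": [
    {"dp":[0,0,0],"rotation":[0,0,0]},
    {"dp":[0,0,0],"rotation":[0,0,0]},
    {"dp":[0,0,0],"rotation":[0,0,0]},
    {"dp":[0,0,0],"rotation":[0,0,0]},
    {"dp":[0,0,0],"rotation":[0,0,0]},
    {"dp":[0,0,0],"rotation":[0,0,0]},
    {"dp":[0,0,0],"rotation":[0,0,0]},
    {"dp":[0,0,0],"rotation":[0,0,0]}
  ],
  "fingers": 1
}}

```text
clock: 7.07
position: [0.4187, 0.2534, -0.0094]
ee_rot: [0.0, 0.806, 0.592, 0.0]
contact_force: [-0.8, -0.7, 5.7]
width: 0.0175
```

Call:
{"name": "send_rows", "arguments": {
  "deltas": [
    {"dp":[0,0,0],"rotation":[0,0,0]},
    {"dp":[0,0,0],"rotation":[0,0,0]}
  ]
}}

```text
clock: 7.23
position: [0.4187, 0.2534, -0.0094]
ee_rot: [0.0, 0.806, 0.592, 0.0]
contact_force: [-1.8, -0.7, 4.9]
width: 0.0176
```

```bash
python3 - <<'E'
from h import *
p=eyes.get_image("scene"); save(p,"s4.png",crop=(260,120,400,240),scale=5)
p=eyes.get_image("top"); save(p,"t4.png",crop=(180,180,330,300),scale=5)
s=monitor.get_state();print(s["position"],s["contact_force"],s["moment"],s["width"])
E
```

```text
[ 0.41869867  0.25343196 -0.00941316] [-0.1629447  -0.13349413  4.77471724] [-0.15893508  0.22711938  0.03576779] 0.017762690068955714
```

View pics/s4.png

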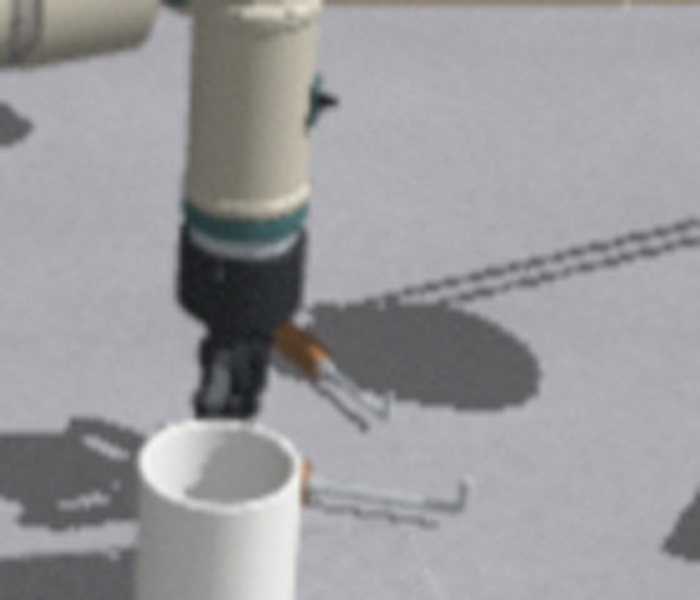

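Call:
{"name": "send_rows", "arguments": {
  "deltas": [
    {"dp":[0,0,0.1],"rotation":[0,0,0]},
    {"dp":[0,0,0.3],"rotation":[0,0,0]},
    {"dp":[0,0,0.5],"rotation":[0,0,0]},
    {"dp":[0,0,0.7],"rotation":[0,0,0]},
    {"dp":[0,0,0.7],"rotation":[0,0,0]},
    {"dp":[0,0,0.7],"rotation":[0,0,0]}
  ]
}}

```text
clock: 7.83
position: [0.4194, 0.2538, 0.075]
ee_rot: [0.0, 0.806, 0.592, 0.001]
contact_force: [-0.2, 0.2, -1.4]
width: 0.0179
```

```bash
python3 - <<'E'
from h import *
import pickle
p=eyes.get_image("scene"); save(p,"s5.png",crop=(260,120,400,240),scale=5); pickle.dump(p,open("scene5.pkl","wb")); W=world(p)
p=eyes.get_image("top"); save(p,"t5.png",crop=(180,180,330,300),scale=5); pickle.dump(p,open("top5.pkl","wb")); 
s=monitor.get_state();print(s["position"],s["contact_force"],s["moment"],s["width"])
E
```

```text
[0.41763195 0.25301916 0.0731486 ] [-0.17471925  0.81785851 -1.12265791] [ 0.06682386 -0.02766606  0.01820353] 0.017950938694458567
```

View pics/s5.png

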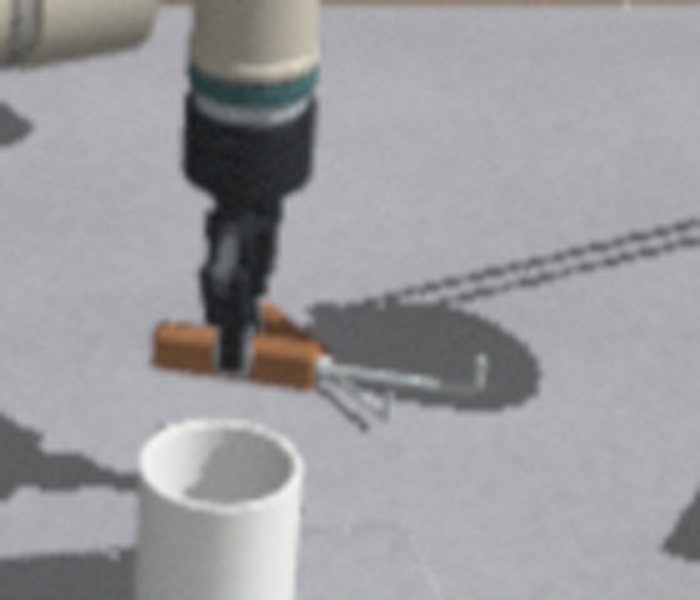

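View pics/t5.png

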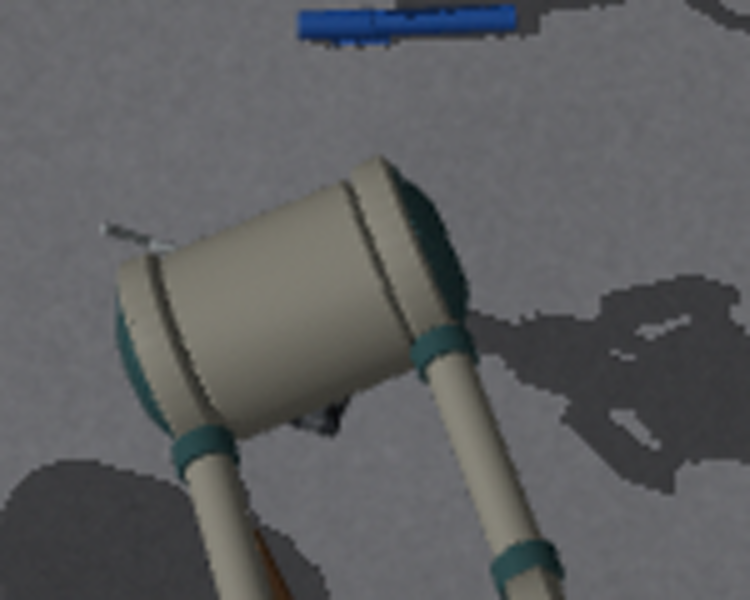

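```bash
python3 - <<'E'
from h import *
import pickle
p=pickle.load(open("scene5.pkl","rb")); q=pickle.load(open("top5.pkl","rb"))
c=np.array([0.4176,0.253,0.013+0.0826]); a=np.radians(72.7); d=np.array([np.cos(a),np.sin(a),0])
for nm,k in(("back",-.05),("front",.05),("bend",.142)):
    for im,n,o in((p,"s",(260,120)),(q,"t",(180,180))): print(nm,n,((proj(im,c+k*d)[0]-o)*5).round(0))
for im,n,o in((p,"s",(260,120)),(q,"t",(180,180))): print("tip",n,((proj(im,c+.142*d+[0,0,.024])[0]-o)*5).round(0))
E
```

```text
back s [157. 343.]
back t [450. 339.]
front s [320. 368.]
front t [276. 283.]
bend s [474. 390.]
bend t [118. 233.]
tip s [478. 356.]
tip t [109. 231.]
```

The hook is held level, and its predicted projections match both pictures within about a pixel. From this grasp, rod axis z = z_rep + 0.0224 and tip top z = z_rep + 0.0464. Next I'll swing it round to the bay's axis.

Call:
{"name": "send_rows", "arguments": {
  "deltas": [
    {"dp":[0.03,-0.12,0],"rotation":[0,0,-0.15]},
    {"dp":[0.08,-0.32,0],"rotation":[0,0,-0.37]},
    {"dp":[0.13,-0.5,0],"rotation":[0,0,-0.6]},
    {"dp":[0.17,-0.63,0],"rotation":[0,0,-0.76]}
  ]
}}

```text
clock: 8.27
position: [0.4377, 0.1761, 0.0723]
ee_rot: [-0.0, 0.904, 0.427, -0.002]
contact_force: [-0.7, 1.3, -1.1]
width: 0.0176
```

Call:
{"name": "send_rows", "arguments": {
  "deltas": [
    {"dp":[0.04,-0.18,0],"rotation":[0,0,-0.2]},
    {"dp":[0.09,-0.36,0],"rotation":[0,0,-0.4]},
    {"dp":[0.13,-0.5,0],"rotation":[0,0,-0.6]},
    {"dp":[0.17,-0.63,0],"rotation":[0,0,-0.76]}
  ]
}}

```text
clock: 8.6
position: [0.4581, 0.1009, 0.0724]
ee_rot: [-0.0, 0.969, 0.248, -0.002]
contact_force: [0.1, 0.1, -0.7]
width: 0.0176
```

Call:
{"name": "send_rows", "arguments": {
  "deltas": [
    {"dp":[0.04,-0.18,0],"rotation":[0,0,-0.2]},
    {"dp":[0.09,-0.36,0],"rotation":[0,0,-0.4]},
    {"dp":[0.13,-0.5,0],"rotation":[0,0,-0.6]},
    {"dp":[0.16,-0.63,0],"rotation":[0,0,-0.75]},
    {"dp":[0.16,-0.63,0],"rotation":[0,0,-0.75]},
    {"dp":[0.16,-0.63,0],"rotation":[0,0,-0.75]}
  ]
}}

```text
clock: 9.1
position: [0.4775, 0.0263, 0.0727]
ee_rot: [-0.0, 0.998, 0.066, -0.002]
contact_force: [-0.2, 1.2, -0.8]
width: 0.018
```

```bash
cat >> h.py <<'E'
S=np.array([0.6513,0.0488]); A=np.radians(7.6); XS=np.array([np.cos(A),np.sin(A)]); YS=np.array([-XS[1],XS[0]])
def hook(s=None):
    s=s or monitor.get_state(); P=s["position"]; w,x,y,z=s["ee_rot"]; a=2*np.arctan2(y,x)
    d=np.array([np.cos(a),np.sin(a)]); tip=P[:2]+.142*d
    return dict(yaw=np.degrees(a).round(2),tip_s=(((tip-S)@XS).round(4),((tip-S)@YS).round(4)),tipz=(P[2]+.0464).round(4),ctr_s=(((P[:2]-S)@XS).round(4),((P[:2]-S)@YS).round(4)),P=P.round(4),F=s["contact_force"].round(2),Fs=(s["contact_force"][:2]@XS).round(2),M=s["moment"].round(3),w=round(s["width"],4),t=s["clock"])
E
python3 - <<'E'
from h import *
import pickle
p=eyes.get_image("top"); save(p,"t6.png",crop=(200,100,440,280),scale=3.3); pickle.dump(p,open("top6.pkl","wb"))
print(hook())
W=world(p)
# front edge fit: last row per column with z in 0.1..0.118
pts=[]
for u in range(232,420):
    col=W[60:190,u,2]; v=np.nonzero((col>.104)&(col<.117))[0]
    if len(v): pts.append(W[60+v.max(),u,:2])
pts=np.array(pts); l=cv2.fitLine(pts.astype(np.float32),cv2.DIST_HUBER,0,.01,.01).ravel(); print(l, np.degrees(np.arctan2(-l[0],l[1])), "x at S.y",l[2]+(S[1]-l[3])*l[0]/l[1])
E
```

```text
{'yaw': np.float64(7.57), 'tip_s': (np.float64(-0.0333), np.float64(0.0012)), 'tipz': np.float64(0.1193), 'ctr_s': (np.float64(-0.1753), np.float64(0.0013)), 'P': array([0.4774, 0.0269, 0.0729]), 'F': array([ 0.29,  0.84, -0.48]), 'Fs': np.float64(0.4), 'M': array([ 0.006, -0.029, -0.009]), 'w': 0.018, 't': 9.15}
[ 0.13214573 -0.9912303   0.6381797   0.14692615] -172.4064 x at S.y 0.6512613936351407
```

View pics/t6.png

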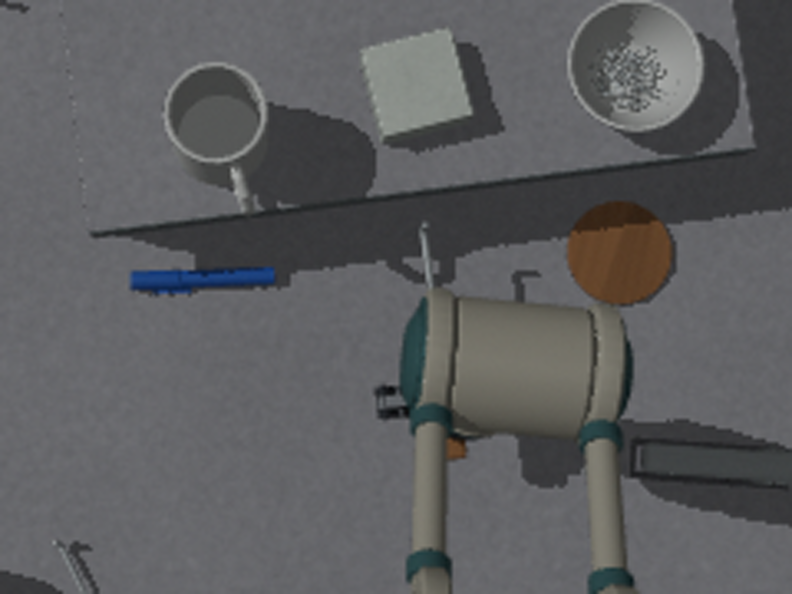

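The shelf edge fit confirms yaw 7.6° and front x 0.6513. In the picture the hook points straight at the bay between the marker and the coaster. Next I'll lower the tip to about 42 mm, which is below the loop's bar.

Call:
{"name": "send_rows", "arguments": {
  "deltas": [
    {"dp":[0,-0.01,-0.15],"rotation":[0,0,0]},
    {"dp":[0,-0.01,-0.3],"rotation":[0,0,0]},
    {"dp":[0,-0.01,-0.45],"rotation":[0,0,0]},
    {"dp":[0,-0.01,-0.58],"rotation":[0,0,0]},
    {"dp":[0,-0.01,-0.64],"rotation":[0,0,0]},
    {"dp":[0,-0.01,-0.64],"rotation":[0,0,0]},
    {"dp":[0,-0.01,-0.64],"rotation":[0,0,0]},
    {"dp":[0,-0.01,-0.64],"rotation":[0,0,0]}
  ]
}}

```text
clock: 9.82
position: [0.4792, 0.0257, -0.0021]
ee_rot: [0.0, 0.998, 0.066, 0.001]
contact_force: [-0.5, -0.4, -1.8]
width: 0.018
```

```bash
python3 - <<'E'
from h import *
print(hook())
E
```

```text
{'yaw': np.float64(7.6), 'tip_s': (np.float64(-0.0316), np.float64(-0.0001)), 'tipz': np.float64(0.0443), 'ctr_s': (np.float64(-0.1736), np.float64(-0.0001)), 'P': array([ 0.4792,  0.0257, -0.0021]), 'F': array([-0.49, -0.41, -1.77]), 'Fs': np.float64(-0.54), 'M': array([-0.038, -0.032, -0.035]), 'w': 0.018, 't': 9.8167}
```

Call:
{"name": "send_rows", "arguments": {
  "deltas": [
    {"dp":[0.05,0.007,-0.02],"rotation":[0,0,0]},
    {"dp":[0.12,0.016,-0.02],"rotation":[0,0,0]},
    {"dp":[0.19,0.025,-0.02],"rotation":[0,0,0]},
    {"dp":[0.25,0.033,-0.02],"rotation":[0,0,0]},
    {"dp":[0.3,0.04,-0.02],"rotation":[0,0,0]},
    {"dp":[0.32,0.043,-0.02],"rotation":[0,0,0]},
    {"dp":[0.33,0.044,-0.02],"rotation":[0,0,0]},
    {"dp":[0.33,0.044,-0.02],"rotation":[0,0,0]}
  ]
}}

```text
clock: 10.48
position: [0.5183, 0.0307, -0.0052]
ee_rot: [0.0, 0.998, 0.066, -0.0]
contact_force: [0.2, 0.6, -1.1]
width: 0.018
```

```bash
python3 - <<'E'
from h import *
print(hook())
E
```

```text
{'yaw': np.float64(7.56), 'tip_s': (np.float64(0.0077), np.float64(-0.0004)), 'tipz': np.float64(0.0412), 'ctr_s': (np.float64(-0.1343), np.float64(-0.0003)), 'P': array([ 0.5183,  0.0307, -0.0052]), 'F': array([ 0.19,  0.59, -1.12]), 'Fs': np.float64(0.26), 'M': array([ 0.031, -0.048, -0.012]), 'w': 0.018, 't': 10.4833}
```

Call:
{"name": "send_rows", "arguments": {
  "deltas": [
    {"dp":[0.016,0.002,0],"rotation":[0,0,0]},
    {"dp":[0.033,0.0044,0],"rotation":[0,0,0]},
    {"dp":[0.05,0.0066,0],"rotation":[0,0,0]}
  ]
}}

```text
clock: 10.73
position: [0.5241, 0.0315, -0.0051]
ee_rot: [0.0, 0.998, 0.066, -0.0]
contact_force: [0.1, 0.2, -1.1]
width: 0.0174
```

Call:
{"name": "send_rows", "arguments": {
  "deltas": [
    {"dp":[0.008,0.001,0],"rotation":[0,0,0]},
    {"dp":[0.016,0.002,0],"rotation":[0,0,0]}
  ]
}}

```text
clock: 10.9
position: [0.5262, 0.0317, -0.005]
ee_rot: [0.0, 0.998, 0.066, 0.0]
contact_force: [-0.4, 0.5, -1.6]
width: 0.018
```

Call:
{"name": "send_rows", "arguments": {
  "deltas": [
    {"dp":[0.008,0.001,0],"rotation":[0,0,0]},
    {"dp":[0.016,0.002,0],"rotation":[0,0,0]}
  ]
}}

```text
clock: 11.07
position: [0.528, 0.032, -0.0051]
ee_rot: [0.0, 0.998, 0.066, -0.0]
contact_force: [-0.5, -0.1, -0.3]
width: 0.0176
```

Call:
{"name": "send_rows", "arguments": {
  "deltas": [
    {"dp":[0.008,0.001,0],"rotation":[0,0,0]},
    {"dp":[0.016,0.002,0],"rotation":[0,0,0]}
  ]
}}

```text
clock: 11.23
position: [0.53, 0.0322, -0.0051]
ee_rot: [0.0, 0.998, 0.066, -0.0]
contact_force: [-1.3, 0.2, -1.7]
width: 0.018
```

Call:
{"name": "send_rows", "arguments": {
  "deltas": [
    {"dp":[0.008,0.001,0],"rotation":[0,0,0]},
    {"dp":[0.016,0.002,0],"rotation":[0,0,0]}
  ]
}}

```text
clock: 11.4
position: [0.532, 0.0324, -0.0051]
ee_rot: [0.0, 0.998, 0.066, 0.0]
contact_force: [-0.7, 0.5, -1.1]
width: 0.018
```

Call:
{"name": "send_rows", "arguments": {
  "deltas": [
    {"dp":[0.008,0.001,0],"rotation":[0,0,0]},
    {"dp":[0.016,0.002,0],"rotation":[0,0,0]}
  ]
}}

```text
clock: 11.57
position: [0.5339, 0.0327, -0.0051]
ee_rot: [0.0, 0.998, 0.066, 0.0]
contact_force: [-0.5, -0.1, -1.0]
width: 0.0174
```

Call:
{"name": "send_rows", "arguments": {
  "deltas": [
    {"dp":[0.008,0.001,0],"rotation":[0,0,0]},
    {"dp":[0.016,0.002,0],"rotation":[0,0,0]}
  ]
}}

```text
clock: 11.73
position: [0.5358, 0.0329, -0.0051]
ee_rot: [0.0, 0.998, 0.066, -0.0]
contact_force: [0.1, 0.8, -0.7]
width: 0.0179
```

Call:
{"name": "send_rows", "arguments": {
  "deltas": [
    {"dp":[0.008,0.001,0],"rotation":[0,0,0]},
    {"dp":[0.016,0.002,0],"rotation":[0,0,0]}
  ]
}}

```text
clock: 11.9
position: [0.5377, 0.0331, -0.0051]
ee_rot: [0.0, 0.998, 0.066, -0.0]
contact_force: [-0.4, -0.4, -0.2]
width: 0.018
```

Call:
{"name": "send_rows", "arguments": {
  "deltas": [
    {"dp":[0.008,0.001,0],"rotation":[0,0,0]},
    {"dp":[0.016,0.002,0],"rotation":[0,0,0]}
  ]
}}

```text
clock: 12.07
position: [0.5396, 0.0334, -0.0051]
ee_rot: [0.0, 0.998, 0.066, -0.0]
contact_force: [0.9, 0.1, -0.7]
width: 0.0179
```

Call:
{"name": "send_rows", "arguments": {
  "deltas": [
    {"dp":[0.008,0.001,0],"rotation":[0,0,0]},
    {"dp":[0.016,0.002,0],"rotation":[0,0,0]}
  ]
}}

```text
clock: 12.23
position: [0.5415, 0.0337, -0.0051]
ee_rot: [0.0, 0.998, 0.066, -0.0]
contact_force: [-0.2, -0.6, -0.4]
width: 0.0178
```

Call:
{"name": "send_rows", "arguments": {
  "deltas": [
    {"dp":[0.008,0.001,0],"rotation":[0,0,0]},
    {"dp":[0.016,0.002,0],"rotation":[0,0,0]}
  ]
}}

```text
clock: 12.4
position: [0.5435, 0.0339, -0.0051]
ee_rot: [0.0, 0.998, 0.066, 0.0]
contact_force: [-0.1, 0.1, -0.0]
width: 0.018
```

Call:
{"name": "send_rows", "arguments": {
  "deltas": [
    {"dp":[0.008,0.001,0],"rotation":[0,0,0]},
    {"dp":[0.016,0.002,0],"rotation":[0,0,0]}
  ]
}}

```text
clock: 12.57
position: [0.5454, 0.0341, -0.0051]
ee_rot: [0.0, 0.998, 0.066, 0.0]
contact_force: [-0.4, -0.7, -1.1]
width: 0.0179
```

Call:
{"name": "send_rows", "arguments": {
  "deltas": [
    {"dp":[0.008,0.001,0],"rotation":[0,0,0]},
    {"dp":[0.016,0.002,0],"rotation":[0,0,0]}
  ]
}}

```text
clock: 12.73
position: [0.5473, 0.0344, -0.0051]
ee_rot: [0.0, 0.998, 0.066, 0.0]
contact_force: [-0.4, -1.9, -1.0]
width: 0.0176
```

Call:
{"name": "send_rows", "arguments": {
  "deltas": [
    {"dp":[0.008,0.001,0],"rotation":[0,0,0]},
    {"dp":[0.016,0.002,0],"rotation":[0,0,0]}
  ]
}}

```text
clock: 12.9
position: [0.5484, 0.0346, -0.0052]
ee_rot: [0.0, 0.998, 0.066, -0.001]
contact_force: [-1.8, -0.6, -0.6]
width: 0.0179
```

Call:
{"name": "send_rows", "arguments": {
  "deltas": [
    {"dp":[0,0,0],"rotation":[0,0,0]},
    {"dp":[0,0,0],"rotation":[0,0,0]}
  ]
}}

```text
clock: 13.07
position: [0.5484, 0.0346, -0.0052]
ee_rot: [0.0, 0.998, 0.066, -0.001]
contact_force: [-2.2, -0.2, -0.3]
width: 0.0178
```

```bash
python3 - <<'E'
from h import *
print(hook())
E
```

```text
{'yaw': np.float64(7.55), 'tip_s': (np.float64(0.0382), np.float64(-0.0006)), 'tipz': np.float64(0.0412), 'ctr_s': (np.float64(-0.1038), np.float64(-0.0005)), 'P': array([ 0.5484,  0.0346, -0.0052]), 'F': array([-2.19, -0.15, -0.35]), 'Fs': np.float64(-2.19), 'M': array([-0.07 ,  0.199, -0.03 ]), 'w': 0.0178, 't': 13.0667}
```

There's light contact: about 2 N, with the advance stalled and the tip front at x_s ≈ 41 mm, inside the expected 17–72 mm. Now I'll slide up the face.

Call:
{"name": "send_rows", "arguments": {
  "deltas": [
    {"dp":[0,0,0.02],"rotation":[0,0,0]},
    {"dp":[0,0,0.04],"rotation":[0,0,0]},
    {"dp":[0,0,0.06],"rotation":[0,0,0]},
    {"dp":[0,0,0.08],"rotation":[0,0,0]}
  ]
}}

```text
clock: 13.4
position: [0.5484, 0.0346, 0.0046]
ee_rot: [-0.0, 0.998, 0.066, -0.001]
contact_force: [-2.6, -0.8, -1.8]
width: 0.0176
```

```bash
python3 - <<'E'
from h import *
print(hook())
E
```

```text
{'yaw': np.float64(7.56), 'tip_s': (np.float64(0.0381), np.float64(-0.0005)), 'tipz': np.float64(0.051), 'ctr_s': (np.float64(-0.1039), np.float64(-0.0004)), 'P': array([0.5484, 0.0346, 0.0046]), 'F': array([-2.57, -0.81, -1.81]), 'Fs': np.float64(-2.66), 'M': array([-0.132,  0.421, -0.026]), 'w': 0.0176, 't': 13.4}
```

Call:
{"name": "send_rows", "arguments": {
  "deltas": [
    {"dp":[0,0,0.02],"rotation":[0,0,0]},
    {"dp":[0,0,0.04],"rotation":[0,0,0]},
    {"dp":[0,0,0.06],"rotation":[0,0,0]}
  ]
}}

```text
clock: 13.65
position: [0.5484, 0.0346, 0.0118]
ee_rot: [-0.0, 0.998, 0.066, -0.001]
contact_force: [-4.2, -0.5, -2.7]
width: 0.0182
```

Call:
{"name": "send_rows", "arguments": {
  "deltas": [
    {"dp":[0,0,0.02],"rotation":[0,0,0]},
    {"dp":[0,0,0.04],"rotation":[0,0,0]},
    {"dp":[0,0,0.06],"rotation":[0,0,0]}
  ]
}}

```text
clock: 13.9
position: [0.5484, 0.0346, 0.019]
ee_rot: [-0.0, 0.998, 0.066, -0.001]
contact_force: [-3.4, -0.2, -2.8]
width: 0.018
```

```bash
python3 - <<'E'
from h import *
print(hook())
E
```

```text
{'yaw': np.float64(7.55), 'tip_s': (np.float64(0.0381), np.float64(-0.0006)), 'tipz': np.float64(0.0654), 'ctr_s': (np.float64(-0.1039), np.float64(-0.0005)), 'P': array([0.5484, 0.0346, 0.019 ]), 'F': array([-3.36, -0.2 , -2.82]), 'Fs': np.float64(-3.35), 'M': array([-0.112,  0.772,  0.007]), 'w': 0.018, 't': 13.9}
```

Call:
{"name": "send_rows", "arguments": {
  "deltas": [
    {"dp":[0,0,0.015],"rotation":[0,0,0]},
    {"dp":[0,0,0.02],"rotation":[0,0,0]},
    {"dp":[0,0,0.02],"rotation":[0,0,0]}
  ]
}}

```text
clock: 14.15
position: [0.5487, 0.0346, 0.0214]
ee_rot: [0.0, 0.998, 0.066, -0.0]
contact_force: [-3.6, -0.5, -2.8]
width: 0.0173
```

Call:
{"name": "send_rows", "arguments": {
  "deltas": [
    {"dp":[-0.02,-0.0026,0],"rotation":[0,0,0]},
    {"dp":[-0.04,-0.0053,0],"rotation":[0,0,0]},
    {"dp":[-0.06,-0.008,0],"rotation":[0,0,0]},
    {"dp":[-0.08,-0.0106,0],"rotation":[0,0,0]}
  ]
}}

```text
clock: 14.48
position: [0.5411, 0.0332, 0.022]
ee_rot: [0.0, 0.998, 0.066, 0.002]
contact_force: [0.7, 0.9, -1.6]
width: 0.0177
```

```bash
python3 - <<'E'
from h import *
print(hook())
E
```

```text
{'yaw': np.float64(7.54), 'tip_s': (np.float64(0.0307), np.float64(-0.001)), 'tipz': np.float64(0.0684), 'ctr_s': (np.float64(-0.1113), np.float64(-0.0008)), 'P': array([0.5411, 0.0332, 0.022 ]), 'F': array([ 0.65,  0.89, -1.58]), 'Fs': np.float64(0.76), 'M': array([-0.002, -0.02 , -0.005]), 'w': 0.0177, 't': 14.4833}
```

Call:
{"name": "send_rows", "arguments": {
  "deltas": [
    {"dp":[-0.017,-0.0022,0],"rotation":[0,0,0]},
    {"dp":[-0.033,-0.0044,0],"rotation":[0,0,0]},
    {"dp":[-0.05,-0.0066,0],"rotation":[0,0,0]},
    {"dp":[-0.066,-0.0088,0],"rotation":[0,0,0]}
  ]
}}

```text
clock: 14.82
position: [0.5336, 0.0323, 0.0218]
ee_rot: [0.0, 0.998, 0.066, 0.002]
contact_force: [4.5, 0.5, -1.6]
width: 0.0181
```

Call:
{"name": "send_rows", "arguments": {
  "deltas": [
    {"dp":[-0.012,-0.0016,0],"rotation":[0,0,0]},
    {"dp":[-0.024,-0.0032,0],"rotation":[0,0,0]},
    {"dp":[-0.036,-0.0048,0],"rotation":[0,0,0]},
    {"dp":[-0.048,-0.0064,0],"rotation":[0,0,0]}
  ]
}}

```text
clock: 15.15
position: [0.5266, 0.0314, 0.0216]
ee_rot: [0.0, 0.998, 0.066, 0.001]
contact_force: [3.9, 1.0, -0.9]
width: 0.0175
```

```bash
python3 - <<'E'
from h import *
print(hook())
E
```

```text
{'yaw': np.float64(7.55), 'tip_s': (np.float64(0.0161), np.float64(-0.0008)), 'tipz': np.float64(0.068), 'ctr_s': (np.float64(-0.1259), np.float64(-0.0007)), 'P': array([0.5266, 0.0314, 0.0216]), 'F': array([ 3.92,  1.04, -0.86]), 'Fs': np.float64(4.02), 'M': array([ 0.147, -0.709, -0.034]), 'w': 0.0175, 't': 15.15}
```

Caught: a steady 4 N drag while pulling, and the loop is holding. I'll draw about 45 mm steadily, then slow down.

Call:
{"name": "send_rows", "arguments": {
  "deltas": [
    {"dp":[-0.02,-0.0026,0],"rotation":[0,0,0]},
    {"dp":[-0.05,-0.0066,0],"rotation":[0,0,0]},
    {"dp":[-0.085,-0.011,0],"rotation":[0,0,0]},
    {"dp":[-0.12,-0.016,0],"rotation":[0,0,0]},
    {"dp":[-0.155,-0.0205,0],"rotation":[0,0,0]},
    {"dp":[-0.19,-0.025,0],"rotation":[0,0,0]},
    {"dp":[-0.225,-0.03,0],"rotation":[0,0,0]},
    {"dp":[-0.26,-0.0345,0],"rotation":[0,0,0]},
    {"dp":[-0.295,-0.039,0],"rotation":[0,0,0]},
    {"dp":[-0.325,-0.043,0],"rotation":[0,0,0]},
    {"dp":[-0.35,-0.0465,0],"rotation":[0,0,0]},
    {"dp":[-0.37,-0.049,0],"rotation":[0,0,0]}
  ]
}}

```text
clock: 16.15
position: [0.481, 0.0255, 0.0214]
ee_rot: [0.0, 0.998, 0.066, -0.0]
contact_force: [4.7, 0.3, -1.2]
width: 0.0178
```

```bash
python3 - <<'E'
from h import *
print(hook())
E
```

```text
{'yaw': np.float64(7.55), 'tip_s': (np.float64(-0.0298), np.float64(-0.0007)), 'tipz': np.float64(0.0678), 'ctr_s': (np.float64(-0.1718), np.float64(-0.0005)), 'P': array([0.481 , 0.0255, 0.0214]), 'F': array([ 4.67,  0.34, -1.2 ]), 'Fs': np.float64(4.68), 'M': array([ 0.038, -0.747, -0.075]), 'w': 0.0178, 't': 16.15}
```

Call:
{"name": "send_rows", "arguments": {
  "deltas": [
    {"dp":[-0.016,-0.0022,0],"rotation":[0,0,0]},
    {"dp":[-0.033,-0.0044,0],"rotation":[0,0,0]},
    {"dp":[-0.05,-0.0066,0],"rotation":[0,0,0]},
    {"dp":[-0.066,-0.0088,0],"rotation":[0,0,0]},
    {"dp":[-0.083,-0.011,0],"rotation":[0,0,0]},
    {"dp":[-0.091,-0.012,0],"rotation":[0,0,0]}
  ]
}}

```text
clock: 16.65
position: [0.4701, 0.0241, 0.0213]
ee_rot: [0.0, 0.998, 0.066, -0.0]
contact_force: [3.9, -0.7, -0.0]
width: 0.0175
```

Call:
{"name": "send_rows", "arguments": {
  "deltas": [
    {"dp":[-0.008,-0.0011,0],"rotation":[0,0,0]},
    {"dp":[-0.0165,-0.0022,0],"rotation":[0,0,0]}
  ]
}}

```text
clock: 16.82
position: [0.4686, 0.0239, 0.0214]
ee_rot: [0.0, 0.998, 0.066, 0.0]
contact_force: [3.4, 0.8, -0.9]
width: 0.0176
```

Call:
{"name": "send_rows", "arguments": {
  "deltas": [
    {"dp":[-0.008,-0.0011,0],"rotation":[0,0,0]},
    {"dp":[-0.0165,-0.0022,0],"rotation":[0,0,0]},
    {"dp":[-0.025,-0.0033,0],"rotation":[0,0,0]}
  ]
}}

```text
clock: 17.07
position: [0.4655, 0.0235, 0.0213]
ee_rot: [0.0, 0.998, 0.066, 0.0]
contact_force: [4.4, -0.0, -0.0]
width: 0.0177
```

Call:
{"name": "send_rows", "arguments": {
  "deltas": [
    {"dp":[-0.008,-0.0011,0],"rotation":[0,0,0]},
    {"dp":[-0.0165,-0.0022,0],"rotation":[0,0,0]}
  ]
}}

```text
clock: 17.23
position: [0.4636, 0.0232, 0.0214]
ee_rot: [0.0, 0.998, 0.066, 0.0]
contact_force: [3.9, -0.1, -0.7]
width: 0.0177
```

Call:
{"name": "send_rows", "arguments": {
  "deltas": [
    {"dp":[-0.008,-0.0011,0],"rotation":[0,0,0]},
    {"dp":[-0.0165,-0.0022,0],"rotation":[0,0,0]}
  ]
}}

```text
clock: 17.4
position: [0.4615, 0.023, 0.0213]
ee_rot: [0.0, 0.998, 0.066, -0.0]
contact_force: [4.2, -0.5, -1.2]
width: 0.0177
```

Call:
{"name": "send_rows", "arguments": {
  "deltas": [
    {"dp":[-0.008,-0.0011,0],"rotation":[0,0,0]},
    {"dp":[-0.0165,-0.0022,0],"rotation":[0,0,0]}
  ]
}}

```text
clock: 17.57
position: [0.4595, 0.0227, 0.0213]
ee_rot: [0.0, 0.998, 0.066, -0.0]
contact_force: [3.7, 0.6, -0.1]
width: 0.018
```

Call:
{"name": "send_rows", "arguments": {
  "deltas": [
    {"dp":[-0.008,-0.0011,0],"rotation":[0,0,0]},
    {"dp":[-0.0165,-0.0022,0],"rotation":[0,0,0]}
  ]
}}

```text
clock: 17.73
position: [0.4575, 0.0224, 0.0213]
ee_rot: [0.0, 0.998, 0.066, -0.0]
contact_force: [3.6, -0.3, -0.6]
width: 0.0177
```

Call:
{"name": "send_rows", "arguments": {
  "deltas": [
    {"dp":[-0.008,-0.0011,0],"rotation":[0,0,0]},
    {"dp":[-0.0165,-0.0022,0],"rotation":[0,0,0]}
  ]
}}

```text
clock: 17.9
position: [0.4558, 0.0222, 0.0214]
ee_rot: [0.0, 0.998, 0.066, 0.0]
contact_force: [6.9, 0.6, -0.6]
width: 0.0178
```

Call:
{"name": "send_rows", "arguments": {
  "deltas": [
    {"dp":[-0.005,-0.0007,0],"rotation":[0,0,0]},
    {"dp":[-0.01,-0.0013,0],"rotation":[0,0,0]}
  ]
}}

```text
clock: 18.07
position: [0.4558, 0.0221, 0.0216]
ee_rot: [0.0, 0.998, 0.066, 0.001]
contact_force: [7.5, 0.8, -1.3]
width: 0.0175
```

Call:
{"name": "send_rows", "arguments": {
  "deltas": [
    {"dp":[-0.006,-0.0008,0],"rotation":[0,0,0]},
    {"dp":[-0.012,-0.0016,0],"rotation":[0,0,0]},
    {"dp":[-0.012,-0.0016,0],"rotation":[0,0,0]}
  ]
}}

```text
clock: 18.32
position: [0.4557, 0.0219, 0.0218]
ee_rot: [0.0, 0.998, 0.066, 0.003]
contact_force: [9.1, 1.4, -2.9]
width: 0.0178
```

Call:
{"name": "send_rows", "arguments": {
  "deltas": [
    {"dp":[-0.008,-0.0011,0],"rotation":[0,0,0]},
    {"dp":[-0.016,-0.0021,0],"rotation":[0,0,0]},
    {"dp":[-0.022,-0.0029,0],"rotation":[0,0,0]},
    {"dp":[-0.022,-0.0029,0],"rotation":[0,0,0]}
  ]
}}

```text
clock: 18.65
position: [0.4556, 0.0216, 0.0222]
ee_rot: [0.0, 0.998, 0.066, 0.005]
contact_force: [12.3, 2.7, -4.2]
width: 0.0176
```

```bash
python3 - <<'E'
from h import *
print(hook())
p=eyes.get_image("top"); save(p,"t7.png",crop=(200,100,440,280),scale=3.3)
E
```

```text
{'yaw': np.float64(7.54), 'tip_s': (np.float64(-0.0556), np.float64(-0.0012)), 'tipz': np.float64(0.0686), 'ctr_s': (np.float64(-0.1976), np.float64(-0.001)), 'P': array([0.4556, 0.0216, 0.0222]), 'F': array([12.35,  2.69, -4.22]), 'Fs': np.float64(12.59), 'M': array([ 0.353, -1.527,  0.171]), 'w': 0.0176, 't': 18.65}
```

View pics/t7.png

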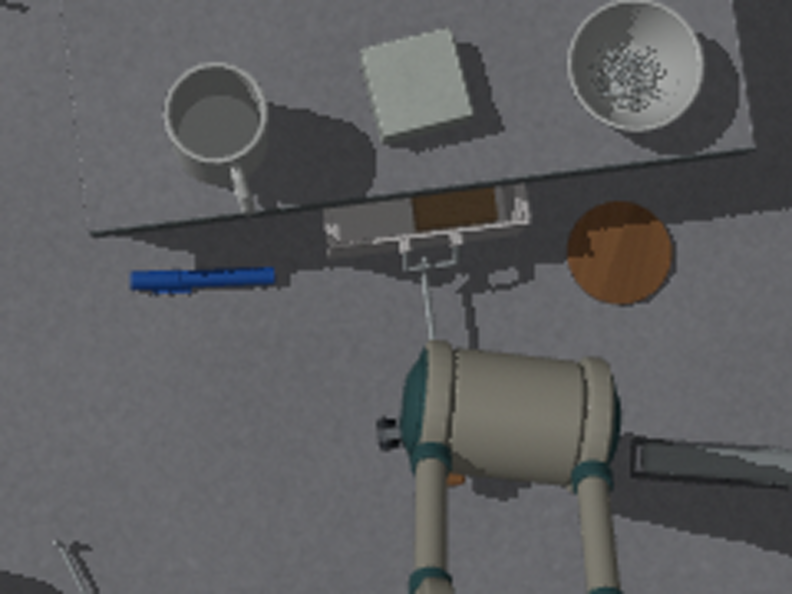

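The picture shows the drawer standing out of the middle bay, its face at about (430,240), with the hook tip inside the wire loop at (425,262). The pull is 12.6 N against the stop. I'll hold briefly, then ease off.

Call:
{"name": "send_rows", "arguments": {
  "deltas": [
    {"dp":[0,0,0],"rotation":[0,0,0]},
    {"dp":[0,0,0],"rotation":[0,0,0]},
    {"dp":[0,0,0],"rotation":[0,0,0]}
  ]
}}

```text
clock: 18.95
position: [0.4556, 0.0216, 0.0222]
ee_rot: [0.0, 0.998, 0.066, 0.005]
contact_force: [12.2, 3.1, -3.8]
width: 0.0176
```

Call:
{"name": "send_rows", "arguments": {
  "deltas": [
    {"dp":[0.017,0.0022,0],"rotation":[0,0,0]},
    {"dp":[0.033,0.0044,0],"rotation":[0,0,0]},
    {"dp":[0.05,0.0066,0],"rotation":[0,0,0]},
    {"dp":[0.066,0.0088,0],"rotation":[0,0,0]},
    {"dp":[0.066,0.0088,0],"rotation":[0,0,0]}
  ]
}}

```text
clock: 19.37
position: [0.456, 0.0228, 0.0207]
ee_rot: [-0.0, 0.998, 0.066, -0.002]
contact_force: [0.2, -0.1, -0.9]
width: 0.0176
```

```bash
python3 - <<'E'
from h import *
print(hook())
E
```

```text
{'yaw': np.float64(7.57), 'tip_s': (np.float64(-0.055), np.float64(-0.0001)), 'tipz': np.float64(0.0671), 'ctr_s': (np.float64(-0.197), np.float64(0.0)), 'P': array([0.456 , 0.0228, 0.0207]), 'F': array([ 0.16, -0.09, -0.94]), 'Fs': np.float64(0.15), 'M': array([ 0.019, -0.13 , -0.049]), 'w': 0.0176, 't': 19.3667}
```

Call:
{"name": "send_rows", "arguments": {
  "deltas": [
    {"dp":[0.02,0.0026,0],"rotation":[0,0,0]},
    {"dp":[0.041,0.0055,0],"rotation":[0,0,0]},
    {"dp":[0.041,0.0055,0],"rotation":[0,0,0]},
    {"dp":[0.041,0.0055,0],"rotation":[0,0,0]}
  ]
}}

```text
clock: 19.7
position: [0.4628, 0.0232, 0.0212]
ee_rot: [-0.0, 0.998, 0.066, -0.001]
contact_force: [-0.7, 0.4, -1.5]
width: 0.0177
```

Call:
{"name": "send_rows", "arguments": {
  "deltas": [
    {"dp":[0,0,-0.03],"rotation":[0,0,0]},
    {"dp":[0,0,-0.07],"rotation":[0,0,0]},
    {"dp":[0,0,-0.11],"rotation":[0,0,0]},
    {"dp":[0,0,-0.15],"rotation":[0,0,0]},
    {"dp":[0,0,-0.19],"rotation":[0,0,0]},
    {"dp":[0,0,-0.22],"rotation":[0,0,0]},
    {"dp":[0,0,-0.22],"rotation":[0,0,0]},
    {"dp":[0,0,-0.22],"rotation":[0,0,0]}
  ]
}}

```text
clock: 20.37
position: [0.463, 0.0232, -0.0054]
ee_rot: [-0.0, 0.998, 0.066, -0.0]
contact_force: [0.4, 0.6, -1.5]
width: 0.0177
```

```bash
python3 - <<'E'
from h import *
print(hook())
E
```

```text
{'yaw': np.float64(7.55), 'tip_s': (np.float64(-0.048), np.float64(-0.0006)), 'tipz': np.float64(0.041), 'ctr_s': (np.float64(-0.19), np.float64(-0.0004)), 'P': array([ 0.463 ,  0.0232, -0.0054]), 'F': array([ 0.4 ,  0.61, -1.53]), 'Fs': np.float64(0.48), 'M': array([-0.014, -0.029,  0.029]), 'w': 0.0177, 't': 20.3667}
```

Unhooked and lowered with no load. Next I'll withdraw.

Call:
{"name": "send_rows", "arguments": {
  "deltas": [
    {"dp":[-0.03,-0.004,0],"rotation":[0,0,0]},
    {"dp":[-0.07,-0.009,0],"rotation":[0,0,0]},
    {"dp":[-0.12,-0.016,0],"rotation":[0,0,0]},
    {"dp":[-0.17,-0.022,0],"rotation":[0,0,0]},
    {"dp":[-0.22,-0.029,0],"rotation":[0,0,0]}
  ]
}}

```text
clock: 20.78
position: [0.4358, 0.0197, -0.005]
ee_rot: [0.0, 0.998, 0.066, -0.0]
contact_force: [0.9, -0.3, -1.2]
width: 0.0174
```

Call:
{"name": "send_rows", "arguments": {
  "deltas": [
    {"dp":[-0.1,-0.013,0],"rotation":[0,0,0]},
    {"dp":[-0.25,-0.033,0],"rotation":[0,0,0]},
    {"dp":[-0.4,-0.053,0],"rotation":[0,0,0]},
    {"dp":[-0.5,-0.066,0],"rotation":[0,0,0]},
    {"dp":[-0.5,-0.066,0],"rotation":[0,0,0]}
  ]
}}

```text
clock: 21.2
position: [0.3724, 0.0121, -0.0053]
ee_rot: [-0.0, 0.998, 0.066, -0.002]
contact_force: [-0.0, -0.5, -0.5]
width: 0.0178
```

```bash
python3 - <<'E'
from h import *
print(hook())
p=eyes.get_image("top"); save(p,"t8.png",crop=(200,100,440,280),scale=3.3)
E
```

```text
{'yaw': np.float64(7.52), 'tip_s': (np.float64(-0.1393), np.float64(0.0003)), 'tipz': np.float64(0.0411), 'ctr_s': (np.float64(-0.2813), np.float64(0.0005)), 'P': array([ 0.3724,  0.0121, -0.0053]), 'F': array([-0.01, -0.51, -0.47]), 'Fs': np.float64(-0.08), 'M': array([-0.005,  0.063,  0.014]), 'w': 0.0178, 't': 21.2}
```

View pics/t8.png

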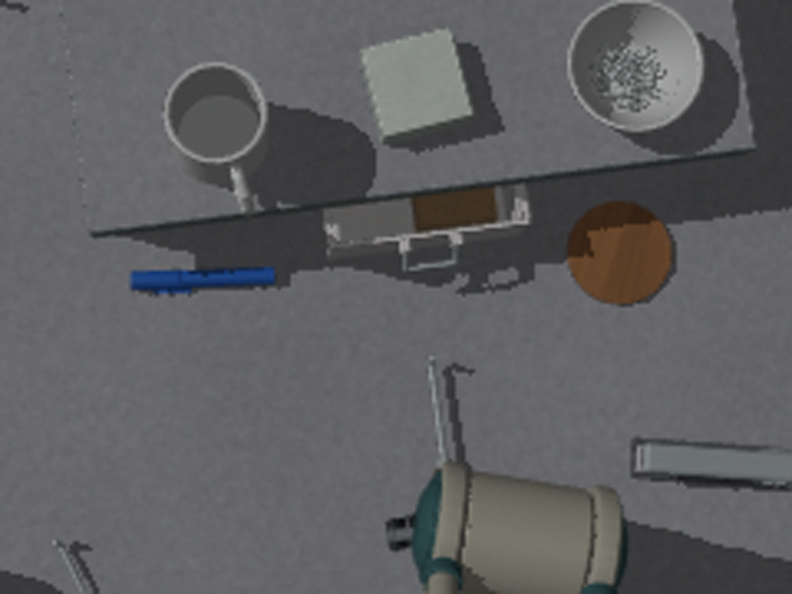

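The drawer stays out with its loop free at (430,268), the hook is withdrawn, and the bystanders haven't moved. Next I'll lift the hook and carry it back.

Call:
{"name": "send_rows", "arguments": {
  "deltas": [
    {"dp":[0,0,0.2],"rotation":[0,0,0]},
    {"dp":[0,0,0.45],"rotation":[0,0,0]},
    {"dp":[0,0,0.67],"rotation":[0,0,0]}
  ]
}}

```text
clock: 21.5
position: [0.3783, 0.0117, 0.0768]
ee_rot: [0.0, 0.998, 0.066, 0.001]
contact_force: [1.1, -0.1, -0.5]
width: 0.0178
```

Call:
{"name": "send_rows", "arguments": {
  "deltas": [
    {"dp":[0.03,0.15,0],"rotation":[0,0,0.15]},
    {"dp":[0.06,0.32,0],"rotation":[0,0,0.37]},
    {"dp":[0.1,0.5,0],"rotation":[0,0,0.6]},
    {"dp":[0.13,0.67,0],"rotation":[0,0,0.76]}
  ]
}}

```text
clock: 21.83
position: [0.3948, 0.0934, 0.0761]
ee_rot: [0.0, 0.967, 0.255, 0.002]
contact_force: [-0.5, -1.2, -1.3]
width: 0.0178
```

Call:
{"name": "send_rows", "arguments": {
  "deltas": [
    {"dp":[0.03,0.17,0],"rotation":[0,0,0.2]},
    {"dp":[0.06,0.34,0],"rotation":[0,0,0.4]},
    {"dp":[0.1,0.5,0],"rotation":[0,0,0.6]},
    {"dp":[0.13,0.67,0],"rotation":[0,0,0.76]}
  ]
}}

```text
clock: 22.17
position: [0.41, 0.1742, 0.0757]
ee_rot: [0.0, 0.901, 0.433, 0.001]
contact_force: [1.4, -0.7, -1.4]
width: 0.0178
```

Call:
{"name": "send_rows", "arguments": {
  "deltas": [
    {"dp":[0.03,0.17,0],"rotation":[0,0,0.2]},
    {"dp":[0.06,0.34,0],"rotation":[0,0,0.4]},
    {"dp":[0.1,0.5,0],"rotation":[0,0,0.6]},
    {"dp":[0.13,0.67,0],"rotation":[0,0,0.75]},
    {"dp":[0.13,0.67,0],"rotation":[0,0,0.75]},
    {"dp":[0.13,0.67,0],"rotation":[0,0,0.75]}
  ]
}}

```text
clock: 22.67
position: [0.4249, 0.2544, 0.0754]
ee_rot: [0.0, 0.806, 0.592, 0.001]
contact_force: [-0.1, -1.5, -1.7]
width: 0.0179
```

Call:
{"name": "send_rows", "arguments": {
  "deltas": [
    {"dp":[-0.05,-0.01,-0.2],"rotation":[0,0,0]},
    {"dp":[-0.05,-0.01,-0.4],"rotation":[0,0,0]},
    {"dp":[-0.05,-0.01,-0.55],"rotation":[0,0,0]},
    {"dp":[-0.05,-0.01,-0.63],"rotation":[0,0,0]},
    {"dp":[-0.05,-0.01,-0.65],"rotation":[0,0,0]},
    {"dp":[-0.05,-0.01,-0.65],"rotation":[0,0,0]},
    {"dp":[-0.05,-0.01,-0.65],"rotation":[0,0,0]}
  ]
}}

```text
clock: 23.25
position: [0.4186, 0.2519, -0.002]
ee_rot: [0.0, 0.806, 0.592, 0.001]
contact_force: [0.6, -0.4, 0.0]
width: 0.0177
```

Call:
{"name": "send_rows", "arguments": {
  "deltas": [
    {"dp":[0,0,-0.015],"rotation":[0,0,0]},
    {"dp":[0,0,-0.03],"rotation":[0,0,0]},
    {"dp":[0,0,-0.045],"rotation":[0,0,0]},
    {"dp":[0,0,-0.045],"rotation":[0,0,0]},
    {"dp":[0,0,-0.045],"rotation":[0,0,0]}
  ]
}}

```text
clock: 23.67
position: [0.4176, 0.2518, -0.008]
ee_rot: [0.0, 0.806, 0.592, 0.0]
contact_force: [-0.8, -0.2, -0.1]
width: 0.0177
```

Call:
{"name": "send_rows", "arguments": {
  "deltas": [
    {"dp":[0,0,-0.006],"rotation":[0,0,0]},
    {"dp":[0,0,-0.012],"rotation":[0,0,0]},
    {"dp":[0,0,-0.012],"rotation":[0,0,0]},
    {"dp":[0,0,-0.012],"rotation":[0,0,0]}
  ]
}}

```text
clock: 24.0
position: [0.4177, 0.2519, -0.0094]
ee_rot: [0.0, 0.806, 0.592, 0.0]
contact_force: [0.1, -0.1, 0.7]
width: 0.0178
```

Call:
{"name": "send_rows", "arguments": {
  "deltas": [
    {"dp":[0,0,0],"rotation":[0,0,0]},
    {"dp":[0,0,0],"rotation":[0,0,0]},
    {"dp":[0,0,0],"rotation":[0,0,0]},
    {"dp":[0,0,0],"rotation":[0,0,0]},
    {"dp":[0,0,0],"rotation":[0,0,0]},
    {"dp":[0,0,0],"rotation":[0,0,0]},
    {"dp":[0,0,0],"rotation":[0,0,0]}
  ],
  "fingers": -1
}}

```text
clock: 24.58
position: [0.4176, 0.2518, -0.0095]
ee_rot: [0.0, 0.806, 0.592, 0.0]
contact_force: [0.0, -0.1, 0.1]
width: 0.0853
```

Call:
{"name": "send_rows", "arguments": {
  "deltas": [
    {"dp":[0,0,0.05],"rotation":[0,0,0]},
    {"dp":[0,0,0.15],"rotation":[0,0,0]},
    {"dp":[0,0,0.3],"rotation":[0,0,0]},
    {"dp":[0,0,0.5],"rotation":[0,0,0]},
    {"dp":[0,0,0.75],"rotation":[0,0,0]},
    {"dp":[0,0,1],"rotation":[0,0,0]}
  ]
}}

```text
clock: 25.08
position: [0.417, 0.2516, 0.1118]
ee_rot: [-0.0, 0.806, 0.592, -0.001]
contact_force: [0.8, 0.7, -0.3]
width: 0.0853
```

Call:
{"name": "send_rows", "arguments": {
  "deltas": [
    {"dp":[-0.3,-0.3,0.2],"rotation":[0,0,0]},
    {"dp":[-0.4,-0.6,0.3],"rotation":[0,0,0]},
    {"dp":[-0.5,-1,0.4],"rotation":[0,0,0]},
    {"dp":[-0.5,-1,0.4],"rotation":[0,0,0]},
    {"dp":[-0.5,-1,0.4],"rotation":[0,0,0]}
  ]
}}

```text
clock: 25.5
position: [0.3563, 0.1291, 0.1601]
ee_rot: [0.001, 0.807, 0.591, 0.0]
contact_force: [-0.2, 0.6, -0.5]
width: 0.0855
```

Call:
{"name": "send_rows", "arguments": {
  "deltas": [
    {"dp":[0,-0.3,0],"rotation":[0,0,0]},
    {"dp":[0,-0.6,0],"rotation":[0,0,0]},
    {"dp":[0,-1,0],"rotation":[0,0,0]},
    {"dp":[0,-1,0],"rotation":[0,0,0]},
    {"dp":[0,-1,0],"rotation":[0,0,0]},
    {"dp":[0,-1,0],"rotation":[0,0,0]}
  ]
}}

```text
clock: 26.0
position: [0.3578, 0.0122, 0.1585]
ee_rot: [-0.0, 0.807, 0.591, 0.0]
contact_force: [-0.3, 0.2, -0.1]
width: 0.0855
```

```bash
python3 - <<'E'
from h import *
import pickle
p=eyes.get_image("top"); save(p,"t9.png",scale=1.4); pickle.dump(p,open("top9.pkl","wb")); W=world(p)
q=eyes.get_image("scene"); save(q,"s9.png",crop=(260,120,400,240),scale=5)
R,t,K=cam(p); C=-R.T@t
hsv=cv2.cvtColor(p["color"],cv2.COLOR_RGB2HSV)
m=((hsv[...,0]<18)&(hsv[...,1]>120)&(hsv[...,2]>40)).astype(np.uint8)
n,l,s,ce=cv2.connectedComponentsWithStats(m)
i=np.argmin(np.hypot(*(ce-(254,242)).T)); print(ce[i],s[i])
v,u=np.nonzero(l==i); d=np.c_[(u-K[0,2])/K[0,0],(v-K[1,2])/K[1,1],np.ones(len(u))]@R; P=C+d*((.026-C[2])/d[:,2])[:,None]
print(cv2.minAreaRect(P[:,:2].astype(np.float32)),np.median(W[l==i][:,2]))
print(W[224:230,203:212,2].round(3).max(), monitor.get_state()["clock"])
E
```

```text
[255.06341463 241.83414634] [239 235  33  15 205]
((0.4186733663082123, 0.25099802017211914), (0.09556376934051514, 0.018010301515460014), 72.74066162109375) 0.026124779240313322
0.04 26.1
```

View pics/t9.png

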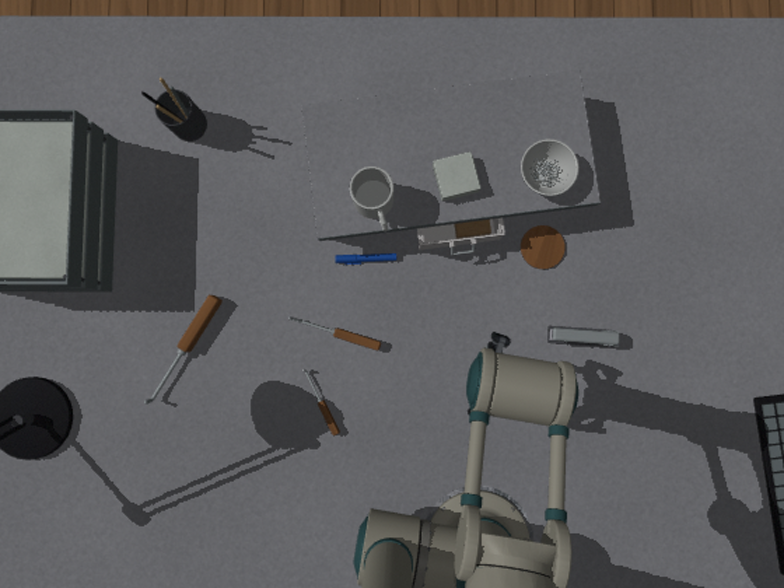

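View pics/s9.png

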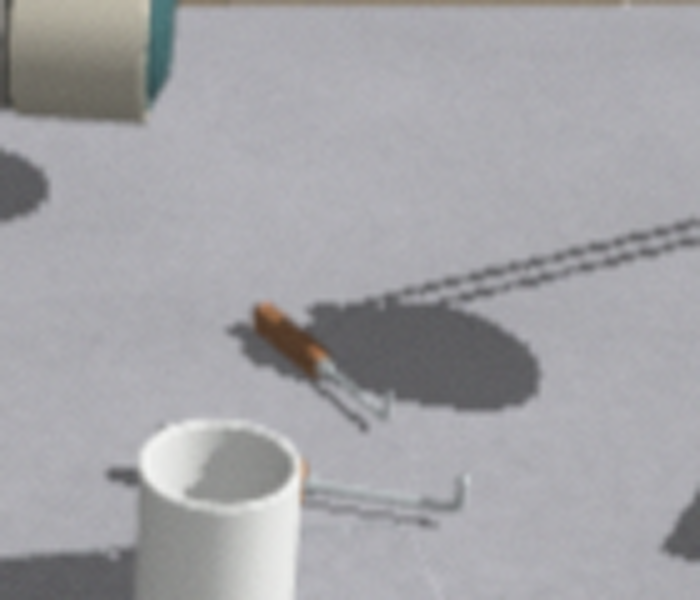

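The hook lies bend up at (0.4187, 0.251), about 2.5 mm from where it started, with its handle top at 26 mm. The drawer is out and the bystanders are where they were. I'm handing in.

```bash
python3 -c "
from rig import manip
print(manip.sign_off())"
```

```text
the job is handed in; nothing more can be done
None
```

I hooked the drawer's loop with the middle-sized rod, drew the drawer out to its stop, unhooked it and laid the rod back. I handed the job in at about 26 s; the sign-off gives no verdict.

- **Finding the drawer:** the tip touched the face 41 mm behind the ledge with about 2 N. I slid it up to 68 mm in light contact, about 2–4 N.
- **Pulling it out:** the loop caught, and the drawer ran at a steady 4 N or so until it stopped dead. I held it there at about 12.6 N for over 0.3 s. The forces I read never went above that.
- **Unhooking:** I eased the load to zero, lowered the tip and withdrew with no force. The pictures show the drawer still out and the loop free.
- **Laying the rod back:** it lies bend up about 2.5 mm from where it started, with its handle top at 26 mm. The bystanders look unmoved in the pictures; I compared them by eye and did not measure them.

**What disagreed:** the arm reports the gripper about 37 mm lower than the cameras show it. My first grasp therefore closed on air above the handle and moved nothing. I corrected for the offset, and the second grasp held.

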